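Stack cartons on the packing turntable and turn it to wrapping

ROBOT

A 6-joint arm with a two-finger parallel gripper is mounted at the origin on the work surface. World frame = base frame: x ahead of the robot, y to its left, z up, the work surface at z = 0. Lengths are in m, angles in rad, forces in N, time in s.
With the tool pointing down it reaches from about 0.35 to 0.775 m from the base axis. Payload 7.3 kg.
Tool frame: the origin (TCP) lies at the very end of the fingers, on their centre line; the grasp point (between the pads) lies 19 mm behind it; z points along the fingers, y is the line along which they close (so a half turn about z gives the same grasp; the last joint's range is limited). The gripper opens to 92 mm and grips with 3 to 60 N. Pads are 19 mm wide; open, the fingers measure 130 mm over their backs; the gripper's body (75 mm by 190 mm) begins 47 mm behind the grasp point.
Start: joints at [-1.324, 0.342, 1.524, -0, 1.275, -0.146], TCP at [0.201, -0.485, 0.227] pointing down, gripper open.
Joint ranges: [-2.53, 2.53], [-0.77, 2.02], [0.04, 2.7], [-1, 4.14], [0.28, 2.66], [-3.11, 3.11]. Speed limits (rad/s): [2.57, 2.57, 3.14, 3.14, 3.14, 3.14].

INTERFACE

Orientations are given as [roll, pitch, yaw] about the fixed x, y, z axes, in that order (R = Rz(yaw) Ry(pitch) Rx(roll)).
In Python, from cell import robot gives the robot as it stands. The module is installed in compiled form; this text tells all that it offers.
- The arm moves only by the tool arm_command, never from a script. Its argument "moves" is a list of rows, each a list of 3 entries, a list of its own where there are three numbers: the shift along the tool's x, y, z in m, then the turn, a rotation vector about the tool's x, y, z in rad, then the finger opening in m, from 0 to 0.0918. In form: [[[dx, dy, dz], [ax, ay, az], claw], ...]. A call has exactly 5 rows; each row is the pose to reach, as a shift and turn from the pose commanded when the call began, along the tool's axes at that moment; what a row does not reach only later rows make up. A row lasts 1/10 s, in which the tool goes at most 50 mm and 8.59 degrees, less where a joint would pass 70% of its speed; a pose out of reach is approached as far as the arm can. A call with a gripper value outside its range is refused whole. The fingers move at their own pace and stop on an object; "squeeze" is the grip in N (left out, the last holds). Time passes only in rows, so rows that repeat a pose let the fingers close, or fill a call up. It gives the time, the measured TCP pose, the force, the opening and the grip force at its end, in the units of the state.
- robot.observe(): the state, without advancing time (a new reading comes with each control period).
- robot.read_camera(name): name is "scene" or "top" or "wrist"; returns the picture (480x640x3 uint8, red, green, blue); there is no depth.
- robot.camera_model(name): a dict with "fx", "fy", "cx", "cy" (pixels), "k1" (the pictures are not rectified: a ray, as slopes to the right and down, at radius r is drawn at 1 + k1 r^2 times it, then the intrinsics apply), "R" (3x3) and "t" (3): a world point X has camera coordinates R X + t. Camera axes: x right, y down, z forward; pixel columns grow to the right and rows downward; lengths in m; the calibration is good to about 2 mm. A picture is of the moment at which its call begins: read the wrist's pose just before it. camera_model takes no time and is no camera call; for the wrist camera it gives the pose at the moment of the call.
- robot.hand_in(): hands the job in; it is judged then, once.
The state is a dict: "time": time; "qpos": joint angles; "qvel": joint speeds; "joint_efforts": joint torques, N m; "tool_pos": TCP position; "tool_rot": TCP orientation; "contact_force": force on the tool from outside, world axes, zero at the start; "torque": the same for the moment, N m; "opening": finger opening in m; "grip_force": force on a finger pad.
Only numpy, scipy, OpenCV 4.12 (cv2) and the standard library are available. Lean on these libraries where they do the work, as an engineer would, in place of code of your own. Each camera call takes 0.05 s, during which the arm holds its last target. There are 200 camera calls.

TASK

Turn the knob until the empty turntable's red pointer meets the black line, then stack all the cartons one on another, squarely in a single column on the printed outline, each lying flat with its length along the outline's. Lay the blue weight lengthwise on the middle of the top carton, and only then turn the knob until the pointer meets the green line, with the column still standing square and the weight on top. Leave the tubs, tape dispenser and jar alone.

Things in the scene. Friction and masses are not known exactly. Their poses are not given: they have to be found in the camera images.
- pad (a point): centre of the top face of the packing turntable, a round aluminium plate 160 mm across, 12 mm thick, its top 38 mm above the bench. It turns with the plate. A thin black rectangle (85 x 49 mm) is printed round this point; its long side is the x axis. A red pointer is fixed to the plate's rim on its +x axis
- stand: the turntable's fixed base, origin at the foot of the turntable axis: grey, 170 mm across, 22 mm high, with a 30 mm high grey arm to the knob and a white scale block (44 x 150 x 28 mm) on its +x side. Its place and yaw differ each time
- pointer_tip (a point): tip of the red pointer of the turntable plate, 102 mm from its axis; turns with the plate, just over the white scale block; 8 mm wide
- load_mark (a point): inner end of the BLACK line (7 mm wide) on the fixed white scale block beyond the turntable (loading position): where the pointer tip stands in the loading position
- wrap_mark (a point): inner end of the GREEN line on the same block (wrapping position), 0.4 rad counter-clockwise (seen from above) from the black one about the turntable axis
- knob (a joint): angle of the hand knob in rad, counter-clockwise from above is positive, range -2.2 to 2.2. It drives the plate by a 3 to 1 belt in the same sense: the plate turns a third of the knob's angle. 0 = pointer at the black line, +1.2 = pointer at the green line. It stays where it is left; friction about 0.06 N m
- knob_grip (a point): middle of the knob's black grip bar, 44 mm long, 14 mm thick, 24 mm high, on the vertical knob axis 140 mm from the turntable axis, 64 mm above the bench; the bar's length is the x axis (white line toward +x) and turns with the knob; beneath the bar, from 52 mm above the bench down, a black disc 48 mm across
- weight (a point): centre of the blue press weight, a loose bar 80 mm long (its x axis) with a 30 x 30 mm square section (any of its four sides may be up), painted aluminium, about 0.19 kg; starts lying on the bench on the robot's right
- tray: fixed flat red tray, 260 x 390 mm (x, y), 6 mm thick, origin at the centre of its underside; the cartons start on it, on the robot's left
- carton1 (a point): centre of the closed cardboard carton with the orange band round its middle: 80 mm long (its x axis), 46 x 46 mm square section (any of its four long sides may be up), about 0.13 kg, loose. May be absent (None)
- carton2 (a point): centre of the closed cardboard carton with the blue band round its middle: 80 mm long (its x axis), 46 x 46 mm square section (any of its four long sides may be up), about 0.13 kg, loose. May be absent (None)
- carton3 (a point): centre of the closed cardboard carton with the yellow band round its middle: 80 mm long (its x axis), 46 x 46 mm square section (any of its four long sides may be up), about 0.13 kg, loose. May be absent (None)
- carton4 (a point): centre of the closed cardboard carton with the green band round its middle: 80 mm long (its x axis), 46 x 46 mm square section (any of its four long sides may be up), about 0.13 kg, loose. May be absent (None)
- carton5 (a point): centre of the closed cardboard carton with the red band round its middle: 80 mm long (its x axis), 46 x 46 mm square section (any of its four long sides may be up), about 0.13 kg, loose. May be absent (None)
- tubs: bystander: loose stack of three round kraft-paper tubs, 55 mm across, 102 mm high; leave alone; origin at the centre of its underside
- tape_dispenser: bystander: black tape dispenser with an amber roll, 140 x 55 x 86 mm; leave alone; origin at the centre of its underside
- glue_jar: bystander: jar of 60 mm diameter, 80 mm high; leave alone; origin at the centre of its underside
There are look-alikes about, which are no part of the job. What is shaped like the part that bears carton2 but purple or turquoise is not meant.

How it is judged:
On the way, in this order (a step that is already met when the one before it is completed fails the run):
1. the pointer meets the black line with the turntable empty (horizontal distance between pointer_tip and load_mark below 0.008 m and horizontal distance between each of carton1, carton2, carton3, carton4, carton5, weight and pad above 0.085 m), for 0.3 s.
2. all cartons stand squarely stacked on the outline, let go, weight not yet on, pointer still at the black line (horizontal distance between each of carton1, carton2, carton3, carton4, carton5 and pad below 0.01 m and angle between the x axis of each of carton1, carton2, carton3, carton4, carton5 and the x axis of pad, either way round below 0.15 rad and contact force between each of box1, box2, box3, box4, box5 and the fingers below 0.2 N and horizontal distance between pointer_tip and load_mark below 0.015 m and horizontal distance between weight and pad above 0.05 m), for 0.3 s.
3. the weight lies on the column, let go, pointer still at the black line (horizontal distance between each of carton1, carton2, carton3, carton4, carton5 and pad below 0.01 m and angle between the x axis of each of carton1, carton2, carton3, carton4, carton5 and the x axis of pad, either way round below 0.15 rad and horizontal distance between weight and pad below 0.012 m and angle between the x axis of weight and the x axis of pad, either way round below 0.2 rad and height (world z) of weight above 0.18 m and horizontal distance between pointer_tip and load_mark below 0.015 m and contact force between bar and the fingers below 0.2 N), for 0.3 s.
At the end, for the whole second after the job is handed in: pointer tip within 8 mm of the green line's inner end; every carton present has its centre within 10 mm of the outline's centre, seen from above, and its length within 0.15 rad of the outline's; the weight on top within 12 mm and 0.2 rad (horizontal distance between each of carton1, carton2, carton3, carton4, carton5 and pad below 0.01 m and angle between the x axis of each of carton1, carton2, carton3, carton4, carton5 and the x axis of pad, either way round below 0.15 rad and horizontal distance between weight and pad below 0.012 m and angle between the x axis of weight and the x axis of pad, either way round below 0.2 rad and height (world z) of weight above 0.18 m and horizontal distance between pointer_tip and wrap_mark below 0.008 m); the robot touches nothing.
It fails at once if the tubs is moved more than 30 mm (distance of tubs from where it was at the start of the episode above 0.03 m).
It fails at once if the tape_dispenser is moved more than 30 mm (distance of tape_dispenser from where it was at the start of the episode above 0.03 m).
It fails at once if the glue_jar is moved more than 30 mm (distance of glue_jar from where it was at the start of the episode above 0.03 m).
Of box1, box2, box3, box4, box5 only 3 to 5 are there at a start; the rules pass over those that are not, and their reading is None.
At some moment in a run one of bar may be knocked a few centimetres aside while the robot is not near it.
Once in a run the grip may slacken for a moment while it holds something.
It also fails if it takes over 210 s, if anything falls off the work surface, if the arm or the gripper's body presses on something with over 40 N, if the wrist force passes 120 N, or if a joint passes its speed limit or range.

## Working session

There is one attempt and no reset: what is moved stays moved. The work goes in short steps, Python scripts to look and compute and a tool call to move; the robot and the scene stay as the last step left them, time stands still between calls to the robot, and variables do not carry over. Pictures are saved under pics/ and viewed, at most 14 in all, crops included, and the job is handed in when it is done.

Besides the shell and the picture viewer there is one more tool, called after "Call:" by a JSON object that holds its "op" and its "data". arm_command: Moves the arm, as the interface text tells. Its arguments: {"type":"object","properties":{"moves":{"type":"array"},"squeeze":{"type":"number"}},"required":["moves"]}

```bash
mkdir -p pics; cat > h.py <<'E'
import numpy as np, cv2
from cell import robot
from scipy.spatial.transform import Rotation as Ro
def grab(n,name=None):
    m=robot.camera_model(n); im=robot.read_camera(n)
    if name: cv2.imwrite('pics/'+name,im[:,:,::-1])
    return im,m
def ray(m,uv):
    uv=np.atleast_2d(np.float64(uv)); d=np.c_[(uv[:,0]-m['cx'])/m['fx'],(uv[:,1]-m['cy'])/m['fy']]
    s=d.copy()
    for _ in range(20): s=d/(1+m['k1']*(s**2).sum(1))[:,None]
    R=np.array(m['R']);t=np.array(m['t'])
    return -R.T@t, np.c_[s,np.ones(len(s))]@R
def toz(m,uv,z):
    c,d=ray(m,uv); return c+d*((z-c[2])/d[:,2])[:,None]
def proj(m,X):
    p=np.atleast_2d(X)@np.array(m['R']).T+np.array(m['t']); s=p[:,:2]/p[:,2:]
    s=s*(1+m['k1']*(s**2).sum(1))[:,None]
    return np.c_[s[:,0]*m['fx']+m['cx'],s[:,1]*m['fy']+m['cy']]
E
python3 - <<'E'
from h import *
np.set_printoptions(precision=4,suppress=True)
for n in('scene','top','wrist'):
    im,m=grab(n,n+'0.png'); print(n,m['fx'],m['k1'],-np.array(m['R']).T@m['t'])
    print(np.array(m['R']))
print(robot.observe())
E
```

```text
scene 607.2169584410872 -0.17759713024979412 [ 1.6695 -0.4933  1.082 ]
[[ 0.4352  0.9003 -0.0032]
 [ 0.5781 -0.2822 -0.7656]
 [-0.6902  0.3314 -0.6433]]
top 621.0369778463714 -0.07785139200357323 [0.4944 0.0377 1.6236]
[[-0.0121 -0.9999  0.0056]
 [-0.9974  0.0117 -0.0712]
 [ 0.0711 -0.0064 -0.9974]]
wrist 351.5219920097621 -0.009739895100024112 [ 0.2727 -0.4549  0.3831]
[[ 0.383  -0.9238 -0.0011]
 [-0.8859 -0.3676  0.2831]
 [-0.2619 -0.1074 -0.9591]]
{'time': 0.15, 'qpos': array([-1.324 ,  0.3426,  1.5248, -0.    ,  1.2754, -0.146 ]), 'qvel': array([ 0.001 , -0.0014, -0.0036,  0.0004,  0.0015,  0.001 ]), 'joint_efforts': array([  0.0016, -43.1465, -24.4355,   0.0717,   0.0537,  -0.0001]), 'tool_pos': array([ 0.2009, -0.4847,  0.2262]), 'tool_rot': array([-3.1405, -0.0001,  0.3928]), 'contact_force': array([1.4027, 0.7429, 0.2061]), 'torque': array([-0.0141, -0.    , -0.0316]), 'grip_force': 0.0, 'opening': 0.09167665727083481}
```

View pics/top0.png

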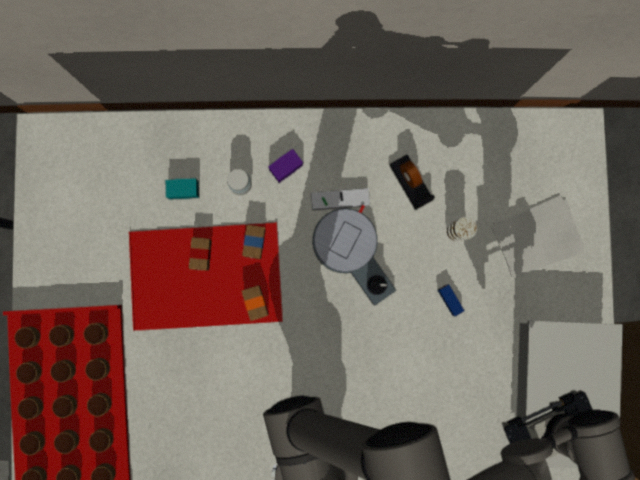

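View pics/scene0.png

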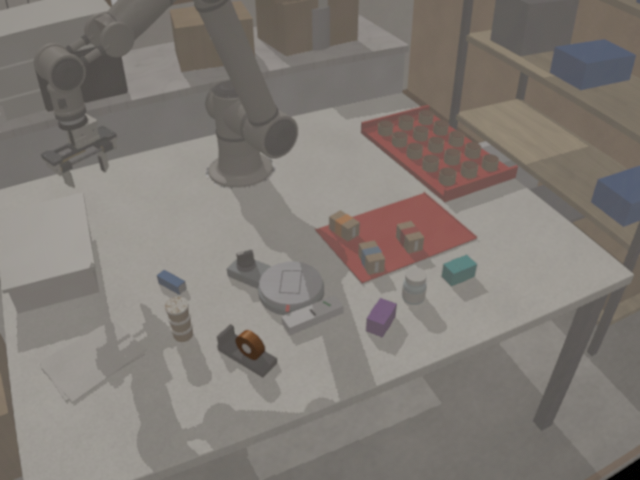

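Top view: three cartons on the tray, red at (200,253), blue at (254,240) and orange at (255,303). The purple (286,165) and turquoise (182,188) blocks are look-alikes, because carton2 has a blue band on kraft. The blue weight is at (451,299), the turntable at (345,240), the knob at (377,285) and the scale at (340,199). I'll measure these, and check with one enlarged crop.

```bash
python3 - <<'E'
from h import *
np.set_printoptions(precision=4,suppress=True)
im,m=grab('top')
hsv=cv2.cvtColor(im,cv2.COLOR_RGB2HSV)
c=cv2.resize(im[140:320,180:480],None,fx=2.6,fy=2.6,interpolation=cv2.INTER_CUBIC)
cv2.imwrite('pics/crop1.png',c[:,:,::-1])
for n,uv,z in[('pad',(345,240),.038),('knob',(377,285),.07),('weight',(451,299),.03),('orange',(255,303),.052),('blue',(254,240),.052),('red',(200,253),.052),('scale',(340,199),.028)]:
    print(n,toz(m,[uv],z)[0])
# red pointer
mk=(cv2.inRange(hsv,(0,120,80),(8,255,255))|cv2.inRange(hsv,(172,120,80),(180,255,255)))
mk[:, :310]=0; mk[:195]=0;mk[230:]=0;mk[:,400:]=0
print('ptr',np.argwhere(mk)[:,::-1].tolist())
g=cv2.inRange(hsv,(40,80,30),(90,255,255)); g[:, :310]=0;g[:,380:]=0
print('green',np.argwhere(g)[:,::-1].tolist())
E
```

```text
pad [ 0.616  -0.0822  0.038 ]
knob [ 0.4997 -0.1581  0.07  ]
weight [ 0.4612 -0.3536  0.03  ]
orange [0.4582 0.1485 0.052 ]
blue [0.6176 0.1499 0.052 ]
red [0.5861 0.2873 0.052 ]
scale [ 0.7235 -0.0719  0.028 ]
ptr [[362, 205], [361, 206], [362, 206], [363, 206], [361, 207], [362, 207], [363, 207], [360, 208], [361, 208], [362, 208], [363, 208], [360, 209], [361, 209], [362, 209], [359, 210], [360, 210], [361, 210], [362, 210], [359, 211], [360, 211], [361, 211], [360, 212], [361, 212]]
green [[323, 198], [323, 199], [324, 199], [323, 200], [324, 200], [324, 201], [325, 201], [324, 202], [325, 202], [325, 203], [326, 203], [326, 204]]
```

View pics/crop1.png

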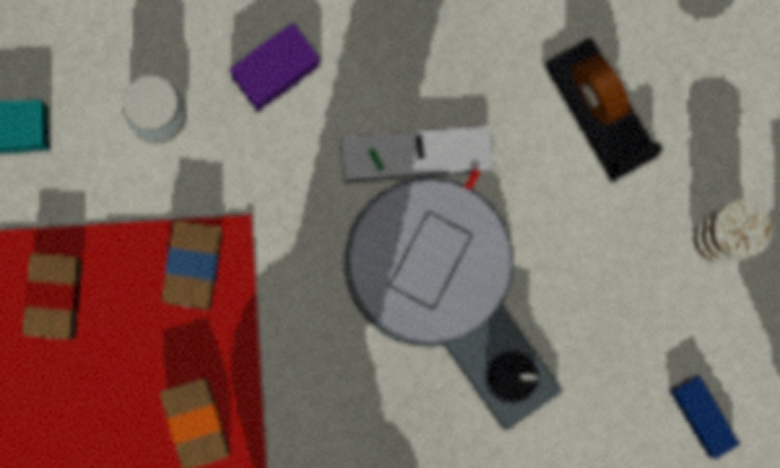

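Crop: black line inner end at (421,158), green line at (376,160), pointer tip at (476,172), knob at (512,377) with its white line pointing right. The knob is at about −1.6 rad. I'll go for a wrist view over the turntable and knob.

```bash
cat > plan.py <<'E'
# plan.go([(x,y,z,yaw),...]): prints single-call shifts from the current measured pose, per waypoint
from h import *
def go(*w):
    s=robot.observe(); p=np.array(s['tool_pos']); R=Ro.from_euler('xyz',s['tool_rot'])
    print('at',p.round(4),s['tool_rot'].round(3),'t',s['time'])
    for x,y,z,yaw in w:
        n=Ro.from_euler('xyz',[np.pi,0,yaw]); d=R.inv().apply(np.array([x,y,z])-p); a=(R.inv()*n).as_rotvec()
        k=int(np.ceil(max(np.linalg.norm(d)/.05,np.linalg.norm(a)/.148)))
        print(d.round(4).tolist(),a.round(3).tolist(),'rows',k); p=np.array([x,y,z]);R=n
E
python3 -c "
from plan import *
go((.36,-.32,.29,1.05),(.5,-.14,.32,1.55))"
```

```text
at [ 0.2009 -0.4848  0.2263] [-3.141 -0.     0.393] t 0.2
[0.21, -0.0914, -0.0636] [-0.001, -0.0, -0.657] rows 5
[0.2258, 0.0319, -0.03] [-0.0, 0.0, -0.5] rows 5
```

Call:
{"op": "arm_command", "data": {"moves": [[[0.042,-0.018,-0.013],[0,0,-0.131],0.0918],[[0.084,-0.036,-0.026],[0,0,-0.262],0.0918],[[0.126,-0.054,-0.038],[0,0,-0.394],0.0918],[[0.168,-0.073,-0.051],[0,0,-0.526],0.0918],[[0.21,-0.091,-0.064],[0,0,-0.657],0.0918]]}}

```text
time: 0.7
tool_pos: [0.361, -0.3189, 0.2912]
tool_rot: [-3.141, -0.0, 1.055]
contact_force: [0.2, 0.1, 0.8]
opening: 0.0917
grip_force: 0.0
```

Call:
{"op": "arm_command", "data": {"moves": [[[0.045,0.006,-0.006],[0,0,-0.1],0.0918],[[0.09,0.013,-0.012],[0,0,-0.2],0.0918],[[0.135,0.019,-0.018],[0,0,-0.3],0.0918],[[0.18,0.026,-0.024],[0,0,-0.4],0.0918],[[0.226,0.032,-0.03],[0,0,-0.5],0.0918]]}}

```text
time: 1.2
tool_pos: [0.5012, -0.1388, 0.3209]
tool_rot: [-3.142, 0.0, 1.554]
contact_force: [0.9, -1.1, 0.3]
opening: 0.0918
grip_force: 0.0
```

Call:
{"op": "arm_command", "data": {"moves": [[[0,0,0],[0,0,0],0.0918],[[0,0,0],[0,0,0],0.0918],[[0,0,0],[0,0,0],0.0918],[[0,0,0],[0,0,0],0.0918],[[0,0,0],[0,0,0],0.0918]]}}

```text
time: 1.7
tool_pos: [0.4998, -0.1416, 0.3207]
tool_rot: [-3.141, 0.0, 1.547]
contact_force: [0.7, -0.1, -0.1]
opening: 0.0919
grip_force: 0.0
```

```bash
python3 - <<'E'
from h import *
im,m=grab('wrist','w1.png'); s=robot.observe(); print(s['tool_pos'],s['tool_rot'],s['qpos'],s['time'])
np.save('w1.npy',im); import pickle; pickle.dump(m,open('w1.pkl','wb'))
E
```

```text
[ 0.49989879 -0.141445    0.32071996] [-3.14148651e+00  1.54262825e-04  1.54773027e+00] [-4.23218949e-01  2.76370425e-01  1.35950951e+00 -1.83813781e-04
  1.50575038e+00 -4.00140930e-01] 1.75
```

View pics/w1.png

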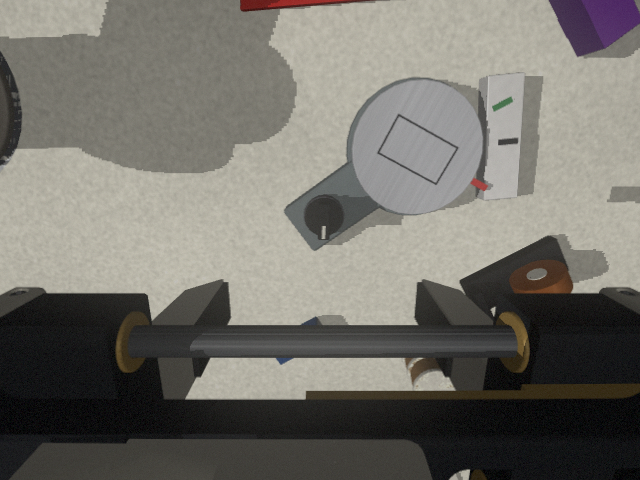

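Wrist view: plate centred near (417,146), outline visible. Knob disc at (324,215) with its white line pointing down. Pointer at (480,184), black line at (508,142), green line at (502,104). Computing positions from these.

```bash
cat > turn.py <<'E'
from h import *
def blobs(mk,mn=8):
    n,l,st,c=cv2.connectedComponentsWithStats(mk); return [(c[i],st[i],l==i) for i in range(1,n) if st[i,4]>=mn]
def pca(m,mask,z):
    uv=np.argwhere(mask)[:,::-1]; P=toz(m,uv,z)[:,:2]; c=P.mean(0); w,v=np.linalg.eigh(np.cov((P-c).T)); d=v[:,1]
    t=(P-c)@d; return c,d,t.min(),t.max(),P
def outline(im,m,pad,z=.038,r=.062):
    # dark thin rectangle near the plate centre
    g=cv2.cvtColor(im,cv2.COLOR_RGB2GRAY); bh=cv2.morphologyEx(g,cv2.MORPH_BLACKHAT,np.ones((9,9)))
    mk=(bh>25).astype(np.uint8); uv=np.argwhere(mk)[:,::-1]; P=toz(m,uv,z)[:,:2]; k=np.linalg.norm(P-pad,axis=1)<r
    Q=(P[k]*1000).astype(np.float32); return cv2.minAreaRect(Q),k.sum()
E
python3 - <<'E'
from turn import *; import pickle
np.set_printoptions(precision=4,suppress=True)
im=np.load('w1.npy'); m=pickle.load(open('w1.pkl','rb')); hsv=cv2.cvtColor(im,cv2.COLOR_RGB2HSV)
pad=toz(m,[(417,146)],.038)[0,:2]; print('pad0',pad)
print('outline',outline(im,m,pad))
box=np.zeros(im.shape[:2],np.uint8); box[60:210,465:530]=255
red=(cv2.inRange(hsv,(0,120,60),(8,255,255))|cv2.inRange(hsv,(172,120,60),(180,255,255)))&box
grn=cv2.inRange(hsv,(40,60,30),(90,255,255))&box
g=cv2.cvtColor(im,cv2.COLOR_RGB2GRAY); blk=cv2.inRange(g,0,70)&cv2.inRange(hsv[:,:,1],0,90)&box; blk[:,:494]=0;blk[:120]=0;blk[165:]=0
for n,mk,z in(('red',red,.033),('green',grn,.028),('black',blk,.028)):
    for c,st,l in blobs(mk):
        C,d,a,b,P=pca(m,l,z); e=np.array([C+d*a,C+d*b]); print(n,c,st[4],'ends',e.ravel(),'len',b-a)
# knob: disc black
kb=cv2.inRange(g,0,60); kb[:190]=0;kb[250:]=0;kb[:,:295]=0;kb[:,350:]=0
for c,st,l in blobs(kb,100):
    (u,v),r=cv2.minEnclosingCircle(np.argwhere(l)[:,::-1].astype(np.float32)); print('knob',c,(u,v),r,toz(m,[(u,v)],.052),toz(m,[(u,v)],.076))
wl=cv2.inRange(g,120,255); wl[:222]=0; wl[242:]=0; wl[:,:312]=0; wl[:,336:]=0
for c,st,l in blobs(wl): C,d,a,b,P=pca(m,l,.076); print('white',c,C+d*a,C+d*b,d)
E
```

```text
pad0 [ 0.617  -0.0766]
outline (((617.7703857421875, -81.16255187988281), (51.641353607177734, 86.11628723144531), 61.5919189453125), np.int64(540))
red [478.79 184.12] 100 ends [ 0.708  -0.13    0.6899 -0.1199] len 0.020748534394497385
green [502.06 103.69] 100 ends [ 0.7293 -0.0246  0.7092 -0.0351] len 0.0226626778038071
black [507.3421 141.1842] 76 ends [ 0.7417 -0.0727  0.7207 -0.0742] len 0.021123667669613475
knob [324.6311 215.4856] (324.0839538574219, 217.24435424804688) 22.341869354248047 [[ 0.5029 -0.1589  0.052 ]] [[ 0.5028 -0.1536  0.076 ]]
white [323.3404 231.6596] [ 0.5011 -0.1788] [ 0.5021 -0.164 ] [0.0661 0.9978]
white [333.2857 240.0714] [ 0.5159 -0.1804] [ 0.5095 -0.1831] [-0.9208 -0.3901]
```

```bash
python3 -c "
from plan import *
go((.502,-.1597,.12,1.516),(.502,-.1597,.057,1.516))"
```

```text
at [ 0.4999 -0.1414  0.3207] [-3.141  0.     1.548] t 1.75
[-0.0182, 0.0025, 0.2007] [-0.0, 0.0, 0.032] rows 5
[0.0, -0.0, 0.063] [0.0, 0.0, 0.0] rows 2
```

Call:
{"op": "arm_command", "data": {"moves": [[[-0.004,0,0.04],[0,0,0.006],0.05],[[-0.008,0.001,0.08],[0,0,0.013],0.05],[[-0.012,0.002,0.12],[0,0,0.019],0.05],[[-0.015,0.002,0.16],[0,0,0.026],0.05],[[-0.0182,0.0025,0.2],[0,0,0.032],0.05]]}}

```text
time: 2.25
tool_pos: [0.5021, -0.1594, 0.1195]
tool_rot: [3.141, 0.0, 1.516]
contact_force: [0.2, 1.0, -1.0]
opening: 0.0564
grip_force: 0.0
```

Call:
{"op": "arm_command", "data": {"moves": [[[0,0,0.02],[0,0,0],0.05],[[0,0,0.04],[0,0,0],0.05],[[0,0,0.055],[0,0,0],0.05],[[0,0,0.063],[0,0,0],0.05],[[0,0,0.063],[0,0,0],0.05]]}}

```text
time: 2.75
tool_pos: [0.5019, -0.1589, 0.0569]
tool_rot: [-3.14, -0.001, 1.517]
contact_force: [-0.2, -0.3, 0.9]
opening: 0.0503
grip_force: 0.0
```

Call:
{"op": "arm_command", "data": {"moves": [[[0,0,0],[0,0,0],0.03],[[0,0,0],[0,0,0],0.005],[[0,0,0],[0,0,0],0.005],[[0,0,0],[0,0,0],0.005],[[0,0,0],[0,0,0],0.005]], "squeeze": 20}}

```text
time: 3.25
tool_pos: [0.5016, -0.1586, 0.0579]
tool_rot: [-3.14, -0.0, 1.518]
contact_force: [-14.7, -1.6, 8.9]
opening: 0.0145
grip_force: 6.9
```

Call:
{"op": "arm_command", "data": {"moves": [[[0,-0.0012,0],[0,0,-0.06],0.005],[[0,-0.0012,0],[0,0,-0.18],0.005],[[0,-0.0012,0],[0,0,-0.3],0.005],[[0,-0.0012,0],[0,0,-0.42],0.005],[[0,-0.0012,0],[0,0,-0.54],0.005]]}}

```text
time: 3.75
tool_pos: [0.5003, -0.1587, 0.0579]
tool_rot: [-3.14, -0.001, 2.063]
contact_force: [-4.5, -1.6, 4.7]
opening: 0.0138
grip_force: 20.0
```

Call:
{"op": "arm_command", "data": {"moves": [[[0,0,0],[0,0,-0.12],0.005],[[0,0,0],[0,0,-0.24],0.005],[[0,0,0],[0,0,-0.36],0.005],[[0,0,0],[0,0,-0.48],0.005],[[0,0,0],[0,0,-0.6],0.005]]}}

```text
time: 4.25
tool_pos: [0.4998, -0.1593, 0.0579]
tool_rot: [-3.14, -0.002, 2.663]
contact_force: [-6.8, -4.2, 4.3]
opening: 0.0139
grip_force: 20.0
```

Call:
{"op": "arm_command", "data": {"moves": [[[0.001,0,0],[0,0,-0.13],0.005],[[0.001,0,0],[0,0,-0.26],0.005],[[0.001,0,0],[0,0,-0.39],0.005],[[0.001,0,0],[0,0,-0.52],0.005],[[0.001,0,0],[0,0,-0.62],0.005]]}}

```text
time: 4.75
tool_pos: [0.4996, -0.1601, 0.058]
tool_rot: [-3.139, -0.002, -3.0]
contact_force: [-4.7, -8.7, 2.1]
opening: 0.014
grip_force: 20.0
```

Call:
{"op": "arm_command", "data": {"moves": [[[0,0,0],[0,0,0],0.005],[[0,0,0],[0,0,0],0.005],[[0,0,0],[0,0,0],0.04],[[0,0,0],[0,0,0],0.04],[[0,0,0],[0,0,0],0.04]]}}

```text
time: 5.25
tool_pos: [0.5005, -0.158, 0.0577]
tool_rot: [3.141, 0.0, -3.005]
contact_force: [0.5, 0.0, 0.1]
opening: 0.0334
grip_force: 0.0
```

Call:
{"op": "arm_command", "data": {"moves": [[[0,0,0],[0,0,0],0.04],[[0,0,-0.03],[0,0,0],0.06],[[0,0,-0.08],[0,0,0],0.09],[[0,0,-0.13],[0,0,0],0.09],[[0,0,-0.18],[0,0,0],0.09]]}}

```text
time: 5.75
tool_pos: [0.5001, -0.1578, 0.2396]
tool_rot: [3.141, -0.0, -3.005]
contact_force: [1.0, -1.0, 0.3]
opening: 0.0674
grip_force: 0.0
```

```bash
python3 - <<'E'
from turn import *
from plan import go
np.set_printoptions(precision=4,suppress=True)
im,m=grab('top','t2.png'); g=cv2.cvtColor(im,cv2.COLOR_RGB2GRAY);hsv=cv2.cvtColor(im,cv2.COLOR_RGB2HSV)
red=(cv2.inRange(hsv,(0,120,80),(8,255,255))|cv2.inRange(hsv,(172,120,80),(180,255,255)))
red[:, :305]=0; red[:180]=0;red[230:]=0;red[:,400:]=0
for c,st,l in blobs(red,4): C,d,a,b,P=pca(m,l,.033); print('red',c,st[4],C,C+d*a,C+d*b)
go((.6,.149,.3,1.5))
s=robot.observe();print(s['qpos'])
c=cv2.resize(im[140:320,180:480],None,fx=2.6,fy=2.6,interpolation=cv2.INTER_CUBIC)
cv2.imwrite('pics/crop2.png',c[:,:,::-1])
E
```

```text
red [341.1923 204.9231] 26 [ 0.7073 -0.0743] [ 0.7177 -0.0729] [ 0.6988 -0.0755]
at [ 0.5034 -0.1593  0.2485] [-3.134  0.012 -3.005] t 5.8
[-0.1383, 0.2918, -0.0522] [0.005, 0.016, 1.778] rows 13
[-0.4516  0.3229  1.4906 -0.      1.3137 -2.1592]
```

View pics/crop2.png

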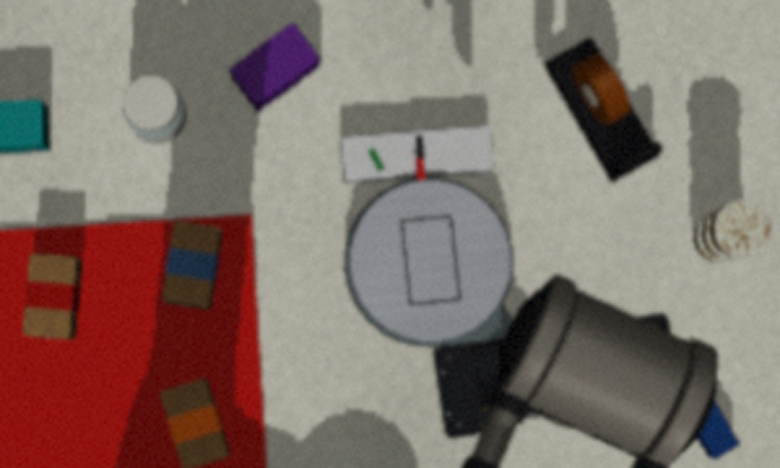

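Pointer red tip now meets the black line at crop (421,168). Step 1 done. Next is a wrist view of the cartons.

```bash
python3 -c "
from plan import *
go((.58,.02,.30,3.14),(.66,.2,.32,3.14))"
```

```text
at [ 0.5034 -0.1593  0.2485] [-3.134  0.012 -3.005] t 5.8
[-0.1009, 0.1668, -0.0516] [-0.007, 0.012, 0.138] rows 5
[-0.0797, 0.1801, -0.02] [0.0, 0.0, 0.0] rows 4
```

Call:
{"op": "arm_command", "data": {"moves": [[[-0.021,0.033,-0.012],[0,0,0.03],0.09],[[-0.042,0.066,-0.024],[0,0,0.06],0.09],[[-0.062,0.1,-0.036],[0,0,0.09],0.09],[[-0.083,0.133,-0.05],[0,0,0.115],0.09],[[-0.104,0.166,-0.062],[0,0,0.138],0.09]]}}

```text
time: 6.3
tool_pos: [0.5814, 0.0221, 0.3002]
tool_rot: [-3.142, 0.0, 3.139]
contact_force: [0.5, 0.8, 0.8]
opening: 0.0902
grip_force: 0.0
```

Call:
{"op": "arm_command", "data": {"moves": [[[-0.016,0.036,-0.004],[0,0,0],0.09],[[-0.036,0.08,-0.01],[0,0,0],0.09],[[-0.056,0.126,-0.015],[0,0,0],0.09],[[-0.072,0.164,-0.018],[0,0,0],0.09],[[-0.08,0.18,-0.02],[0,0,0],0.09]]}}

```text
time: 6.8
tool_pos: [0.6615, 0.2046, 0.3185]
tool_rot: [3.141, -0.001, -3.139]
contact_force: [0.4, -0.2, -0.3]
opening: 0.09
grip_force: 0.0
```

Call:
{"op": "arm_command", "data": {"moves": [[[0,0,0],[0,0,0],0.09],[[0,0,0],[0,0,0],0.09],[[0,0,0],[0,0,0],0.09],[[0,0,0],[0,0,0],0.09],[[0,0,0],[0,0,0],0.09]]}}

```text
time: 7.3
tool_pos: [0.6612, 0.1991, 0.3202]
tool_rot: [-3.142, 0.0, 3.138]
contact_force: [0.3, -0.5, 1.0]
opening: 0.09
grip_force: 0.0
```

```bash
python3 - <<'E'
from h import *
im,m=grab('wrist','w2.png'); s=robot.observe(); print(s['tool_pos'],s['tool_rot'],s['qpos'],s['time'])
np.save('w2.npy',im); import pickle; pickle.dump(m,open('w2.pkl','wb'))
E
```

```text
[0.66120518 0.19930187 0.32013743] [-3.14152023e+00  4.66245319e-04  3.13860875e+00] [ 1.81976640e-01  6.43997940e-01  7.77424909e-01 -1.58686833e-04
  1.71972483e+00 -1.38585935e+00] 7.35
```

View pics/w2.png

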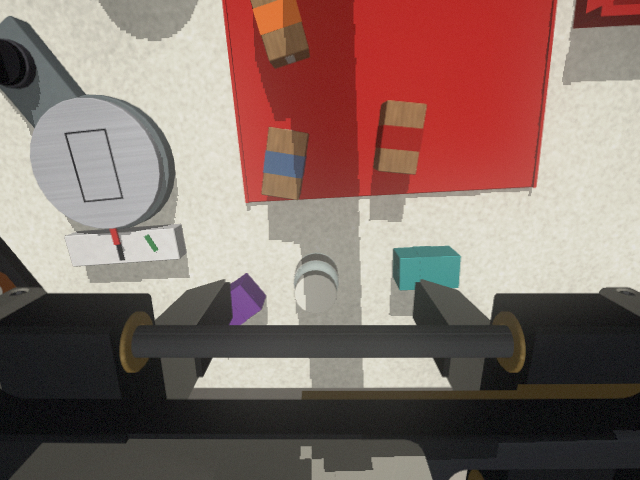

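Wrist view: red carton at (402,137), blue at (285,163), orange at (280,30) at the picture's edge. Purple at (243,300) and turquoise at (427,268) have no kraft, so they are look-alikes. The pointer still lies on the black line at (116,240).

```bash
cat > cart.py <<'E'
from turn import *
def long(rect):
    (c,(w,h),a)=rect; a=np.radians(a); 
    if h>w: a+=np.pi/2; w,h=h,w
    a=(a+np.pi/2)%np.pi-np.pi/2
    return np.array(c)/1000,w,h,a
def kraft(im,m,box,z):
    hsv=cv2.cvtColor(im,cv2.COLOR_RGB2HSV); mk=cv2.inRange(hsv,(9,50,35),(24,190,255))
    b=np.zeros_like(mk); u0,v0,u1,v1=box; b[v0:v1,u0:u1]=255; mk=cv2.morphologyEx(mk&b,cv2.MORPH_OPEN,np.ones((3,3)))
    P=toz(m,np.argwhere(mk)[:,::-1],z)[:,:2]*1000
    return long(cv2.minAreaRect(P.astype(np.float32))),len(P)
E
python3 - <<'E'
from cart import *; import pickle
np.set_printoptions(precision=4,suppress=True)
im=np.load('w2.npy'); m=pickle.load(open('w2.pkl','rb'))
for n,b in(('blue',(250,115,320,205)),('red',(365,90,440,185)),('orange',(240,0,320,75))): print(n,kraft(im,m,b,.052))
r,k=outline(im,m,np.array([.6178,-.0812])); print(long(r),k)
hsv=cv2.cvtColor(im,cv2.COLOR_RGB2HSV)
red=(cv2.inRange(hsv,(0,120,60),(8,255,255))|cv2.inRange(hsv,(172,120,60),(180,255,255))); red[:,:60]=0;red[:,190:]=0
for c,st,l in blobs(red): C,d,a,b,P=pca(m,l,.033); print('red',c,C+d*a,C+d*b)
t,mt=grab('top')
for n,b in(('blue',(235,215,275,265)),('red',(180,225,220,280)),('orange',(235,275,275,325))): print(n,kraft(t,mt,b,.052))
E
```

```text
blue ((array([0.6156, 0.1546]), 79.33167266845703, 45.92707443237305, np.float64(-0.16085093509915094)), 1764)
red ((array([0.586, 0.289]), 79.24256896972656, 50.79179000854492, np.float64(-0.09709552439292679)), 1960)
orange ((array([0.4729, 0.1558]), 68.68650817871094, 45.92155456542969, np.float64(0.28873982551785016)), 2489)
(array([ 0.6179, -0.0806]), 85.68663787841797, 52.56535339355469, np.float64(0.09688034929922651)) 591
red [114.6827 236.2212] [ 0.7198 -0.0724] [ 0.6988 -0.0747]
blue ((array([0.6151, 0.1475]), 81.4583740234375, 45.801979064941406, np.float64(-0.011578359155228313)), 319)
red ((array([0.5843, 0.2895]), 81.5671157836914, 48.75710678100586, np.float64(-0.11698600878445564)), 392)
orange ((array([0.4616, 0.141 ]), 80.17491149902344, 32.81784439086914, np.float64(0.216416825847759)), 224)
```

```bash
python3 -c "
from plan import *
go((.6155,.154,.12,2.981),(.6155,.154,.018,2.981),(.6155,.154,.15,2.981),(.6179,-.0809,.16,3.232),(.6179,-.0809,.051,3.232))"
```

```text
at [0.6612 0.1995 0.3201] [-3.142  0.     3.139] t 7.4
[0.0457, -0.0457, 0.2001] [0.0, 0.0, 0.158] rows 5
[0.0, -0.0, 0.102] [0.0, 0.0, 0.0] rows 3
[0.0, 0.0, -0.132] [0.0, 0.0, 0.0] rows 3
[-0.0399, -0.2315, -0.01] [0.0, 0.0, -0.251] rows 5
[0.0, -0.0, 0.109] [0.0, 0.0, 0.0] rows 3
```

Call:
{"op": "arm_command", "data": {"moves": [[[0.009,-0.009,0.038],[0,0,0.03],0.0918],[[0.018,-0.018,0.08],[0,0,0.06],0.0918],[[0.028,-0.028,0.125],[0,0,0.1],0.0918],[[0.038,-0.038,0.168],[0,0,0.13],0.0918],[[0.046,-0.046,0.2],[0,0,0.158],0.0918]]}}

```text
time: 7.9
tool_pos: [0.6134, 0.1534, 0.1172]
tool_rot: [-3.141, -0.003, 2.98]
contact_force: [0.4, 0.1, -0.6]
opening: 0.0919
grip_force: 0.0
```

Call:
{"op": "arm_command", "data": {"moves": [[[0,0,0.03],[0,0,0],0.0918],[[0,0,0.065],[0,0,0],0.0918],[[0,0,0.09],[0,0,0],0.0918],[[0,0,0.102],[0,0,0],0.0918],[[0,0,0.102],[0,0,0],0.0918]]}}

```text
time: 8.4
tool_pos: [0.6143, 0.154, 0.0163]
tool_rot: [-3.141, -0.003, 2.982]
contact_force: [0.8, 0.7, 0.6]
opening: 0.0915
grip_force: 0.0
```

Call:
{"op": "arm_command", "data": {"moves": [[[0,0,0],[0,0,0],0.06],[[0,0,0],[0,0,0],0.04],[[0,0,0],[0,0,0],0.035],[[0,0,0],[0,0,0],0.035],[[0,0,0],[0,0,0],0.035]], "squeeze": 25}}

```text
time: 8.9
tool_pos: [0.6154, 0.1544, 0.0183]
tool_rot: [3.141, 0.001, 2.982]
contact_force: [0.6, -0.2, 0.8]
opening: 0.0565
grip_force: 0.0
```

Call:
{"op": "arm_command", "data": {"moves": [[[0,0,0],[0,0,0],0.035],[[0,0,-0.02],[0,0,0],0.035],[[0,0,-0.055],[0,0,0],0.035],[[0,0,-0.095],[0,0,0],0.035],[[0,0,-0.132],[0,0,0],0.035]]}}

```text
time: 9.4
tool_pos: [0.6149, 0.1543, 0.151]
tool_rot: [-3.141, -0.0, 2.982]
contact_force: [0.0, 0.1, -0.8]
opening: 0.0458
grip_force: 25.0
```

Finger closing lagged a bit behind the lift, but the carton is held (45.8 mm, 25 N). I'll carry it over and lower it gently by feel.

Call:
{"op": "arm_command", "data": {"moves": [[[-0.006,-0.035,-0.002],[0,0,-0.04],0.035],[[-0.014,-0.083,-0.004],[0,0,-0.09],0.035],[[-0.022,-0.13,-0.006],[0,0,-0.14],0.035],[[-0.031,-0.178,-0.008],[0,0,-0.195],0.035],[[-0.037,-0.213,-0.009],[0,0,-0.235],0.035]]}}

```text
time: 9.9
tool_pos: [0.6175, -0.0648, 0.1588]
tool_rot: [-3.141, -0.0, -3.066]
contact_force: [0.7, 1.3, -0.5]
opening: 0.0454
grip_force: 2.5
```

Call:
{"op": "arm_command", "data": {"moves": [[[-0.001,-0.012,0],[0,0,-0.008],0.035],[[-0.001,-0.018,0],[0,0,-0.016],0.035],[[-0.001,-0.018,0],[0,0,-0.016],0.035],[[-0.001,-0.018,0],[0,0,-0.016],0.035],[[-0.001,-0.018,0],[0,0,-0.016],0.035]]}}

```text
time: 10.4
tool_pos: [0.6202, -0.0781, 0.1586]
tool_rot: [3.141, -0.0, -3.049]
contact_force: [0.3, -0.0, -1.0]
opening: 0.0457
grip_force: 25.0
```

```bash
python3 - <<'E'
from plan import *
go((.6179,-.0809,.075,3.232))
im,m=grab('wrist','w3.png');s=robot.observe();print(s['opening'],s['grip_force'])
E
```

```text
at [ 0.6202 -0.0781  0.1586] [ 3.141 -0.    -3.049] t 10.4
[0.0025, -0.0026, 0.0836] [0.0, -0.0, 0.003] rows 2
0.04604151991881443 24.99982237815857
```

View pics/w3.png

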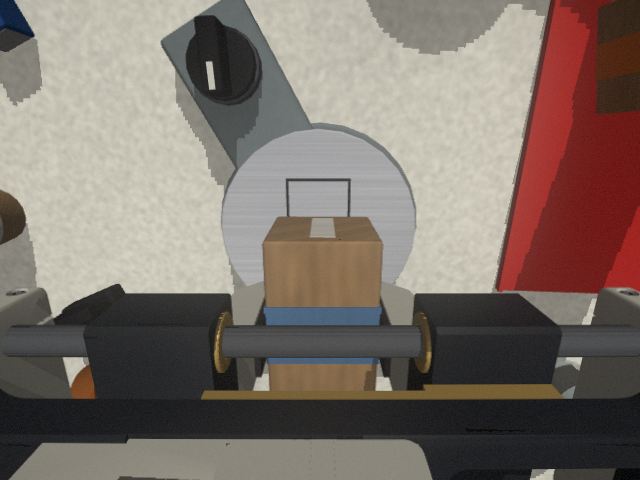

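The carton hangs level in the grip. Its near top edge spans (264..382, 241) and the near bottom edge is at v≈218. The grip reading dipped once (the announced slackening). Measuring the carton in the hand from its top edge.

```bash
cat > held.py <<'E'
from cart import *
# held carton: near top edge from two corner pixels, known width -> tool frame position
def held(m,a,b,w=.046):
    c,d=ray(m,[a,b]); lo=w/np.linalg.norm(d[0]-d[1]); P=c+d*lo
    s=robot.observe(); R=Ro.from_euler('xyz',s['tool_rot'])
    return P,R.inv().apply(P-s['tool_pos'])
E
python3 - <<'E'
from held import *
np.set_printoptions(precision=4,suppress=True)
im=cv2.imread('pics/w3.png'); m=robot.camera_model('wrist'); g=cv2.cvtColor(im,cv2.COLOR_BGR2GRAY).astype(float)
for v in(236,244,250): 
    r=np.abs(np.convolve(g[v],[1,1,0,-1,-1],'same')); print(v,[(u,int(r[u])) for u in range(250,400) if r[u]>60 and r[u]==r[u-3:u+4].max()])
col=np.abs(np.convolve(g[:,290:300].mean(1),[1,1,0,-1,-1],'same')); print([(v,int(col[v])) for v in range(170,320) if col[v]>20 and col[v]==col[v-3:v+4].max()])
print(held(m,(264,241.5),(382,241.5)))
E
```

```text
236 [(266, 134), (309, 116), (335, 132), (379, 111)]
244 [(261, 120), (383, 99)]
250 [(262, 131), (382, 92)]
[(178, 203), (216, 137), (241, 47), (306, 34)]
(array([[ 0.5857, -0.1037,  0.1842],
       [ 0.5815, -0.0579,  0.1842]]), array([[ 0.0367, -0.0221, -0.0255],
       [ 0.0367,  0.0239, -0.0255]]))
```

Call:
{"op": "arm_command", "data": {"moves": [[[0.002,-0.001,0.02],[0,0,0],0.035],[[0.004,-0.002,0.05],[0,0,0],0.035],[[0.0053,-0.0025,0.075],[0,0,0],0.035],[[0.0053,-0.0025,0.088],[0,0,0],0.035],[[0.0053,-0.0025,0.094],[0,0,0],0.035]]}}

```text
time: 10.95
tool_pos: [0.6147, -0.082, 0.0636]
tool_rot: [3.141, -0.002, -3.05]
contact_force: [0.1, 0.1, -1.7]
opening: 0.0457
grip_force: 25.0
```

Call:
{"op": "arm_command", "data": {"moves": [[[0,0,0],[0,0,0],0.035],[[0,0,0.001],[0,0,0],0.035],[[0,0,0.002],[0,0,0],0.035],[[0,0,0.003],[0,0,0],0.035],[[0,0,0.004],[0,0,0],0.035]]}}

```text
time: 11.45
tool_pos: [0.6154, -0.0828, 0.0612]
tool_rot: [-3.141, 0.001, -3.05]
contact_force: [-0.5, -0.1, -1.2]
opening: 0.046
grip_force: 25.0
```

Call:
{"op": "arm_command", "data": {"moves": [[[0,0.001,0.001],[0,0,0],0.035],[[0,0.001,0.002],[0,0,0],0.035],[[0,0.001,0.003],[0,0,0],0.035],[[0,0.001,0.003],[0,0,0],0.035],[[0,0.001,0.003],[0,0,0],0.035]]}}

```text
time: 11.95
tool_pos: [0.615, -0.0817, 0.0576]
tool_rot: [-3.142, -0.0, -3.05]
contact_force: [0.0, -0.7, -1.1]
opening: 0.0462
grip_force: 25.0
```

Call:
{"op": "arm_command", "data": {"moves": [[[0,0,0.001],[0,0,0],0.035],[[0,0,0.0015],[0,0,0],0.035],[[0,0,0.002],[0,0,0],0.035],[[0,0,0.002],[0,0,0],0.035],[[0,0,0.002],[0,0,0],0.035]]}}

```text
time: 12.45
tool_pos: [0.615, -0.0817, 0.0557]
tool_rot: [-3.142, -0.0, -3.05]
contact_force: [0.3, 0.3, -0.4]
opening: 0.0458
grip_force: 25.0
```

Call:
{"op": "arm_command", "data": {"moves": [[[0,0,0.001],[0,0,0],0.035],[[0,0,0.0015],[0,0,0],0.035],[[0,0,0.002],[0,0,0],0.035],[[0,0,0.002],[0,0,0],0.035],[[0,0,0.002],[0,0,0],0.035]]}}

```text
time: 12.95
tool_pos: [0.615, -0.0817, 0.0537]
tool_rot: [-3.142, -0.0, -3.05]
contact_force: [-0.5, 0.7, -1.2]
opening: 0.0459
grip_force: 25.0
```

Call:
{"op": "arm_command", "data": {"moves": [[[0,0,0.0005],[0,0,0],0.035],[[0,0,0.001],[0,0,0],0.035],[[0,0,0.0015],[0,0,0],0.035],[[0,0,0.0015],[0,0,0],0.035],[[0,0,0.0015],[0,0,0],0.035]]}}

```text
time: 13.45
tool_pos: [0.6151, -0.0817, 0.0525]
tool_rot: [-3.141, 0.0, -3.05]
contact_force: [-0.4, 0.6, 1.5]
opening: 0.0463
grip_force: 25.0
```

Call:
{"op": "arm_command", "data": {"moves": [[[0,0,0.0005],[0,0,0],0.035],[[0,0,0.001],[0,0,0],0.035],[[0,0,0.001],[0,0,0],0.035],[[0,0,0.001],[0,0,0],0.035],[[0,0,0.001],[0,0,0],0.035]]}}

```text
time: 13.95
tool_pos: [0.6152, -0.0817, 0.0524]
tool_rot: [-3.141, 0.001, -3.05]
contact_force: [-2.3, -0.3, 9.3]
opening: 0.0457
grip_force: 25.0
```

Call:
{"op": "arm_command", "data": {"moves": [[[0,0,0],[0,0,0],0.06],[[0,0,0],[0,0,0],0.07],[[0,0,0],[0,0,0],0.08],[[0,0,0],[0,0,0],0.08],[[0,0,0],[0,0,0],0.08]]}}

```text
time: 14.45
tool_pos: [0.615, -0.0817, 0.051]
tool_rot: [3.142, -0.0, -3.05]
contact_force: [-0.0, -0.4, -0.4]
opening: 0.0789
grip_force: 0.0
```

Call:
{"op": "arm_command", "data": {"moves": [[[0,0,-0.02],[0,0,0],0.08],[[0,0,-0.06],[0,0,0],0.08],[[0,0,-0.11],[0,0,0],0.0918],[[0,0,-0.16],[0,0,0],0.0918],[[0,0,-0.21],[0,0,0],0.0918]]}}

```text
time: 14.95
tool_pos: [0.6147, -0.0816, 0.2632]
tool_rot: [-3.142, -0.0, -3.05]
contact_force: [1.4, -0.1, 0.4]
opening: 0.0917
grip_force: 0.0
```

Call:
{"op": "arm_command", "data": {"moves": [[[-0.008,0.045,-0.014],[0,0,0.02],0.0918],[[-0.016,0.09,-0.028],[0,0,0.04],0.0918],[[-0.024,0.135,-0.043],[0,0,0.06],0.0918],[[-0.032,0.18,-0.056],[0,0,0.08],0.0918],[[-0.04,0.22,-0.07],[0,0,0.095],0.0918]]}}

```text
time: 15.45
tool_pos: [0.6345, 0.1432, 0.3318]
tool_rot: [3.141, -0.0, 3.138]
contact_force: [0.5, -0.7, 1.1]
opening: 0.0915
grip_force: 0.0
```

Call:
{"op": "arm_command", "data": {"moves": [[[0,0,0],[0,0,0],0.0918],[[0,0,0],[0,0,0],0.0918],[[0,0,0],[0,0,0],0.0918],[[0,0,0],[0,0,0],0.0918],[[0,0,0],[0,0,0],0.0918]]}}

```text
time: 15.95
tool_pos: [0.6348, 0.1397, 0.3309]
tool_rot: [-3.141, -0.001, 3.136]
contact_force: [-0.2, -0.4, 0.6]
opening: 0.0917
grip_force: 0.0
```

```bash
python3 - <<'E'
from cart import *; import pickle
np.set_printoptions(precision=4,suppress=True)
im,m=grab('wrist','w4.png'); s=robot.observe(); print(s['tool_pos'],s['tool_rot'],s['opening'])
np.save('w4.npy',im);pickle.dump(m,open('w4.pkl','wb'))
for n,X in(('blue',(.6179,-.0809,.084)),('red',(.586,.289,.052)),('orange',(.462,.148,.052))):
    u,v=proj(m,X)[0]; b=[max(int(q),0) for q in(u-55,v-60,u+55,v+60)]; print(n,(u,v),kraft(im,m,b,X[2]))
E
```

```text
[0.6348 0.1399 0.331 ] [-3.1414 -0.0005  3.1362] 0.09155371378747222
blue (np.float64(130.47419418151344), np.float64(192.13437915724342)) ((array([ 0.6156, -0.0703]), 79.54602813720703, 64.79331970214844, np.float64(0.09331183827419642)), 2516)
red (np.float64(444.7340072443366), np.float64(160.24277365888724)) ((array([0.5854, 0.2861]), 79.02982330322266, 55.74394989013672, np.float64(-0.0963622229867731)), 1840)
orange (np.float64(328.33692924334235), np.float64(47.01012033162246)) ((array([0.4623, 0.152 ]), 83.57283782958984, 47.19939041137695, np.float64(0.28779420359379015)), 3428)
```

View pics/w4.png

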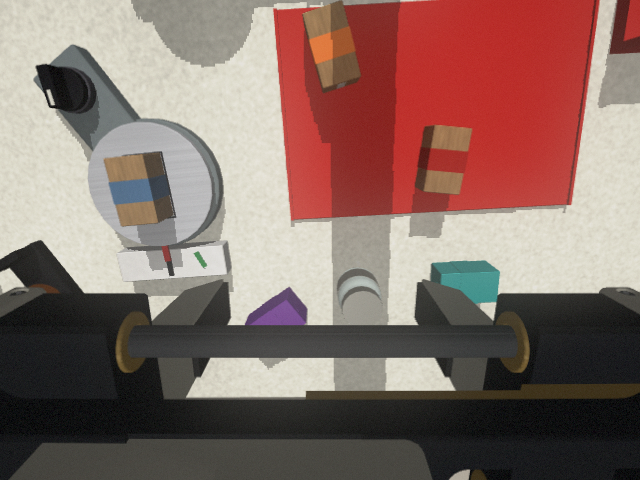

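The blue carton stands at about (.6165,−.0797), yaw .093, within 2 mm of the pad. Now the red carton at (.5857,.2908).

```bash
python3 -c "
from plan import *
go((.5857,.2908,.12,3.045),(.5857,.2908,.018,3.045),(.5857,.2908,.2,3.045),(.6,.1,.2,3.13),(.6172,-.0803,.2,3.236),(.6172,-.0803,.10,3.236))"
```

```text
at [0.6348 0.1399 0.331 ] [-3.141 -0.     3.136] t 16.0
[0.0499, 0.1507, 0.211] [-0.0, -0.0, 0.091] rows 6
[0.0, -0.0, 0.102] [0.0, 0.0, 0.0] rows 3
[0.0, 0.0, -0.182] [0.0, 0.0, 0.0] rows 4
[-0.0326, -0.1885, -0.0] [0.0, 0.0, -0.085] rows 4
[-0.0193, -0.1801, -0.0] [0.0, 0.0, -0.106] rows 4
[0.0, -0.0, 0.1] [0.0, 0.0, 0.0] rows 2
```

Call:
{"op": "arm_command", "data": {"moves": [[[0.01,0.03,0.03],[0,0,0.02],0.08],[[0.022,0.066,0.06],[0,0,0.04],0.08],[[0.033,0.1,0.09],[0,0,0.06],0.08],[[0.043,0.13,0.12],[0,0,0.08],0.08],[[0.05,0.151,0.15],[0,0,0.091],0.08]]}}

```text
time: 16.5
tool_pos: [0.5846, 0.2936, 0.1802]
tool_rot: [3.141, 0.0, 3.047]
contact_force: [0.4, -0.7, -1.0]
opening: 0.0802
grip_force: 0.0
```

Call:
{"op": "arm_command", "data": {"moves": [[[0,0,0.035],[0,0,0],0.078],[[0,0,0.08],[0,0,0],0.078],[[0,0,0.12],[0,0,0],0.078],[[0,0,0.15],[0,0,0],0.078],[[0,0,0.163],[0,0,0],0.078]]}}

```text
time: 17.0
tool_pos: [0.5837, 0.291, 0.0147]
tool_rot: [-3.139, -0.005, 3.046]
contact_force: [1.3, 1.2, 0.2]
opening: 0.0782
grip_force: 0.0
```

Call:
{"op": "arm_command", "data": {"moves": [[[0,0,0],[0,0,0],0.06],[[0,0,0],[0,0,0],0.04],[[0,0,0],[0,0,0],0.035],[[0,0,0],[0,0,0],0.035],[[0,0,0],[0,0,0],0.035]], "squeeze": 25}}

```text
time: 17.5
tool_pos: [0.5861, 0.2925, 0.0197]
tool_rot: [3.141, 0.002, 3.047]
contact_force: [-0.6, -0.5, 4.2]
opening: 0.0458
grip_force: 25.0
```

Call:
{"op": "arm_command", "data": {"moves": [[[0,0,0],[0,0,0],0.035],[[0,0,0],[0,0,0],0.035],[[0,0,0],[0,0,0],0.035],[[0,0,-0.01],[0,0,0],0.035],[[0,0,-0.03],[0,0,0],0.035]]}}

```text
time: 18.0
tool_pos: [0.5841, 0.2917, 0.0472]
tool_rot: [-3.14, -0.004, 3.047]
contact_force: [-0.0, 0.8, -0.9]
opening: 0.0459
grip_force: 25.0
```

Call:
{"op": "arm_command", "data": {"moves": [[[0,0,-0.03],[0,0,0],0.035],[[0,0,-0.07],[0,0,0],0.035],[[0,0,-0.11],[0,0,0],0.035],[[0,0,-0.14],[0,0,0],0.035],[[0,0,-0.152],[0,0,0],0.035]]}}

```text
time: 18.5
tool_pos: [0.5865, 0.2927, 0.2045]
tool_rot: [3.139, 0.006, 3.047]
contact_force: [0.2, 0.5, -2.0]
opening: 0.0462
grip_force: 25.0
```

Call:
{"op": "arm_command", "data": {"moves": [[[-0.004,-0.025,0],[0,0,-0.01],0.035],[[-0.011,-0.065,0],[0,0,-0.03],0.035],[[-0.018,-0.105,0],[0,0,-0.05],0.035],[[-0.025,-0.148,0],[0,0,-0.07],0.035],[[-0.0326,-0.19,0],[0,0,-0.085],0.035]]}}

```text
time: 19.0
tool_pos: [0.599, 0.0984, 0.199]
tool_rot: [-3.141, -0.002, 3.133]
contact_force: [0.6, -0.6, -1.3]
opening: 0.0457
grip_force: 25.0
```

Call:
{"op": "arm_command", "data": {"moves": [[[-0.004,-0.042,0],[0,0,-0.025],0.035],[[-0.009,-0.085,0],[0,0,-0.05],0.035],[[-0.014,-0.125,0],[0,0,-0.075],0.035],[[-0.018,-0.16,0],[0,0,-0.095],0.035],[[-0.0193,-0.18,0],[0,0,-0.106],0.035]]}}

```text
time: 19.5
tool_pos: [0.6168, -0.0831, 0.1988]
tool_rot: [3.142, -0.002, -3.047]
contact_force: [0.7, 0.5, -1.2]
opening: 0.0456
grip_force: 25.0
```

Call:
{"op": "arm_command", "data": {"moves": [[[0,0,0],[0,0,0],0.035],[[0,0,0],[0,0,0],0.035],[[0,0,0],[0,0,0],0.035],[[0,0,0],[0,0,0],0.035],[[0,0,0],[0,0,0],0.035]]}}

```text
time: 20.0
tool_pos: [0.6174, -0.0791, 0.2003]
tool_rot: [-3.142, -0.0, -3.044]
contact_force: [0.2, -0.4, -1.1]
opening: 0.0456
grip_force: 25.0
```

```bash
cat > chk.py <<'E'
from held import *
from plan import go
import sys
np.set_printoptions(precision=4,suppress=True)
im,m=grab('wrist',sys.argv[1]); g=cv2.cvtColor(im,cv2.COLOR_RGB2GRAY).astype(float)
col=np.convolve(g[:,285:305].mean(1),[1,1,0,-1,-1],'same'); print([(v,int(col[v])) for v in range(150,320) if abs(col[v])>20 and abs(col[v])==np.abs(col[v-3:v+4]).max()])
for v in range(226,262,4):
    r=np.abs(np.convolve(g[v],[1,1,0,-1,-1],'same')); print(v,[(u,int(r[u])) for u in range(245,400) if r[u]>60 and r[u]==r[u-3:u+4].max()])
s=robot.observe();print(s['opening'],s['grip_force']); go((.6172,-.0803,.10,3.236))
E
python3 chk.py w5.png
```

```text
[(176, -136), (184, 33), (213, -71), (238, 47), (304, -63)]
226 [(269, 137), (310, 115), (334, 110), (375, 130)]
230 [(267, 132), (310, 99), (335, 105), (378, 109)]
234 [(264, 149), (380, 119)]
238 [(262, 121), (382, 112)]
242 [(261, 133), (383, 106)]
246 [(261, 135), (383, 107)]
250 [(261, 128), (383, 111), (397, 66)]
254 [(245, 64), (261, 137), (383, 87), (395, 68)]
258 [(262, 117), (383, 101), (393, 81)]
0.04610107633053631 24.99955415725708
at [ 0.6174 -0.0793  0.2003] [-3.142  0.    -3.044] t 20.05
[0.0003, -0.001, 0.1003] [-0.0, 0.0, 0.003] rows 3
```

```bash
python3 - <<'E'
from h import *
m=robot.camera_model('wrist'); s=robot.observe(); R=Ro.from_euler('xyz',s['tool_rot'])
for v,h in((241.5,.0316),(238.5,.0335),(213,-.0125)):
    print(v,R.inv().apply(toz(m,[(322,v)],s['tool_pos'][2]+h)-s['tool_pos']))
E
```

```text
241.5 [[ 0.03844133  0.00045052 -0.0316008 ]]
238.5 [[ 0.04014536  0.00045179 -0.03350083]]
213 [[0.03999749 0.00041943 0.01249917]]
```

Red sits centred in the hand (near end at 40.1 mm). Lowering.

Call:
{"op": "arm_command", "data": {"moves": [[[0,-0.001,0.02],[0,0,0],0.035],[[0,-0.001,0.05],[0,0,0],0.035],[[0,-0.001,0.078],[0,0,0],0.035],[[0,-0.001,0.094],[0,0,0],0.035],[[0,-0.001,0.1005],[0,0,0],0.035]]}}

```text
time: 20.55
tool_pos: [0.6165, -0.0806, 0.0978]
tool_rot: [3.141, -0.003, -3.045]
contact_force: [-2.3, 1.1, 5.6]
opening: 0.046
grip_force: 25.0
```

Call:
{"op": "arm_command", "data": {"moves": [[[0,0,0],[0,0,0],0.035],[[0,0,0.0005],[0,0,0],0.035],[[0,0,0.001],[0,0,0],0.035],[[0,0,0.0015],[0,0,0],0.035],[[0,0,0.0015],[0,0,0],0.035]]}}

```text
time: 21.05
tool_pos: [0.6177, -0.0812, 0.0986]
tool_rot: [-3.141, 0.001, -3.045]
contact_force: [-1.1, 0.0, -1.4]
opening: 0.0461
grip_force: 25.0
```

Call:
{"op": "arm_command", "data": {"moves": [[[0,0,0.0005],[0,0,0],0.035],[[0,0,0.001],[0,0,0],0.035],[[0,0,0.001],[0,0,0],0.035],[[0,0,0.001],[0,0,0],0.035],[[0,0,0.001],[0,0,0],0.035]]}}

```text
time: 21.55
tool_pos: [0.6176, -0.0813, 0.0976]
tool_rot: [-3.141, 0.0, -3.045]
contact_force: [-0.7, 0.5, 4.9]
opening: 0.0459
grip_force: 25.0
```

Call:
{"op": "arm_command", "data": {"moves": [[[0,0,0],[0,0,0],0.05],[[0,0,0],[0,0,0],0.06],[[0,0,0],[0,0,0],0.07],[[0,0,0],[0,0,0],0.08],[[0,0,0],[0,0,0],0.08]]}}

```text
time: 22.05
tool_pos: [0.6175, -0.0812, 0.0971]
tool_rot: [-3.142, -0.0, -3.045]
contact_force: [-0.7, 0.3, 0.0]
opening: 0.0769
grip_force: 0.0
```

Call:
{"op": "arm_command", "data": {"moves": [[[0,0,-0.02],[0,0,0],0.08],[[0,0,-0.06],[0,0,0],0.08],[[0,0,-0.11],[0,0,0],0.0918],[[0,0,-0.16],[0,0,0],0.0918],[[0,0,-0.21],[0,0,0],0.0918]]}}

```text
time: 22.55
tool_pos: [0.6171, -0.0811, 0.3093]
tool_rot: [-3.141, 0.0, -3.045]
contact_force: [1.0, 0.2, 0.0]
opening: 0.0913
grip_force: 0.0
```

Call:
{"op": "arm_command", "data": {"moves": [[[-0.008,0.045,-0.005],[0,0,0.02],0.0918],[[-0.016,0.09,-0.01],[0,0,0.04],0.0918],[[-0.024,0.135,-0.015],[0,0,0.06],0.0918],[[-0.032,0.18,-0.02],[0,0,0.08],0.0918],[[-0.04,0.22,-0.025],[0,0,0.095],0.0918]]}}

```text
time: 23.05
tool_pos: [0.6359, 0.1439, 0.3325]
tool_rot: [3.141, 0.0, -3.141]
contact_force: [1.0, -0.6, -0.3]
opening: 0.0917
grip_force: 0.0
```

Call:
{"op": "arm_command", "data": {"moves": [[[0,0,0],[0,0,0],0.0918],[[0,0,0],[0,0,0],0.0918],[[0,0,0],[0,0,0],0.0918],[[0,0,0],[0,0,0],0.0918],[[0,0,0],[0,0,0],0.0918]]}}

```text
time: 23.55
tool_pos: [0.6363, 0.1403, 0.3322]
tool_rot: [-3.141, -0.0, 3.141]
contact_force: [-0.4, 0.8, 0.4]
opening: 0.0919
grip_force: 0.0
```

```bash
python3 - <<'E'
from cart import *
from plan import go
np.set_printoptions(precision=4,suppress=True)
im,m=grab('wrist','w6.png'); s=robot.observe(); print(s['tool_pos'],s['tool_rot'],s['opening'])
u,v=proj(m,(.4623,.152,.052))[0]; print((u,v),kraft(im,m,[max(int(q),0) for q in(u-55,v-60,u+55,v+60)],.052))
# column red top: far edge side only
u,v=proj(m,(.6175,-.081,.130))[0]; print((u,v),kraft(im,m,[max(int(q),0) for q in(u-70,v-70,u+35,v+70)],.130))
go((.462,.151,.12,np.pi+.288))
E
```

```text
[0.6363 0.1405 0.3323] [-3.1415  0.      3.1412] 0.09194649817868078
(np.float64(332.12381107335443), np.float64(46.04383856262697)) ((array([0.4622, 0.1519]), 83.748779296875, 46.9951171875, np.float64(0.2928659608632507)), 3422)
(np.float64(106.7439268213115), np.float64(195.62850455126807)) ((array([ 0.6162, -0.0693]), 79.59233856201172, 66.26166534423828, np.float64(0.09916939451279827)), 2857)
at [0.6363 0.1405 0.3323] [-3.141  0.     3.141] t 23.6
[0.1743, 0.0105, 0.2123] [-0.0, 0.0, -0.288] rows 6
```

View pics/w6.png

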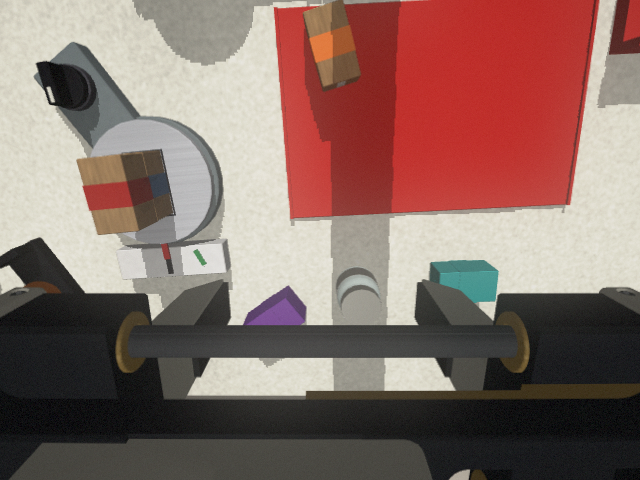

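Two cartons stand square at (125,193), and the pointer is still on the black line at (167,262). The orange carton is at (332,44). Picking it up now, with its centre at about (.4604,.1513), yaw .29.

Call:
{"op": "arm_command", "data": {"moves": [[[0.035,0.002,0.03],[0,0,-0.06],0.08],[[0.072,0.004,0.06],[0,0,-0.12],0.08],[[0.11,0.007,0.09],[0,0,-0.18],0.08],[[0.147,0.009,0.12],[0,0,-0.24],0.08],[[0.176,0.0107,0.15],[0,0,-0.29],0.08]]}}

```text
time: 24.1
tool_pos: [0.458, 0.1517, 0.1815]
tool_rot: [-3.142, 0.0, -2.849]
contact_force: [0.5, -0.6, -0.5]
opening: 0.0807
grip_force: 0.0
```

Call:
{"op": "arm_command", "data": {"moves": [[[0,0,0.035],[0,0,0],0.078],[[0,0,0.08],[0,0,0],0.078],[[0,0,0.12],[0,0,0],0.078],[[0,0,0.15],[0,0,0],0.078],[[0,0,0.163],[0,0,0],0.078]]}}

```text
time: 24.6
tool_pos: [0.4587, 0.1513, 0.0167]
tool_rot: [3.141, -0.004, -2.851]
contact_force: [0.6, 0.1, -0.2]
opening: 0.0781
grip_force: 0.0
```

Call:
{"op": "arm_command", "data": {"moves": [[[0,0,0],[0,0,0],0.06],[[0,0,0],[0,0,0],0.04],[[0,0,0],[0,0,0],0.035],[[0,0,0],[0,0,0],0.035],[[0,0,0],[0,0,0],0.035]], "squeeze": 25}}

```text
time: 25.1
tool_pos: [0.4608, 0.1522, 0.0202]
tool_rot: [-3.141, 0.002, -2.85]
contact_force: [-0.3, -0.6, 5.2]
opening: 0.0457
grip_force: 25.0
```

Call:
{"op": "arm_command", "data": {"moves": [[[0,0,0],[0,0,0],0.035],[[0,0,0],[0,0,0],0.035],[[0,0,0],[0,0,0],0.035],[[0,0,-0.01],[0,0,0],0.035],[[0,0,-0.03],[0,0,0],0.035]]}}

```text
time: 25.6
tool_pos: [0.4589, 0.1519, 0.0489]
tool_rot: [3.141, -0.003, -2.85]
contact_force: [1.1, 0.3, -1.2]
opening: 0.0457
grip_force: 25.0
```

Call:
{"op": "arm_command", "data": {"moves": [[[0,0,-0.04],[0,0,0],0.035],[[0,0,-0.09],[0,0,0],0.035],[[0,0,-0.14],[0,0,0],0.035],[[0,0,-0.18],[0,0,0],0.035],[[0,0,-0.2],[0,0,0],0.035]]}}

```text
time: 26.1
tool_pos: [0.4609, 0.1523, 0.2537]
tool_rot: [-3.141, 0.006, -2.85]
contact_force: [0.1, 0.1, -2.1]
opening: 0.0461
grip_force: 25.0
```

```bash
python3 -c "
from plan import *
go((.53,.04,.25,3.35),(.6172,-.08,.25,3.238))"
```

```text
at [0.4609 0.1523 0.2537] [-3.141  0.006 -2.85 ] t 26.1
[-0.0339, -0.1275, 0.004] [-0.001, 0.006, 0.083] rows 3
[-0.0605, -0.1354, -0.0] [0.0, -0.0, 0.112] rows 3
```

Call:
{"op": "arm_command", "data": {"moves": [[[-0.005,-0.018,0],[0,0,0.01],0.035],[[-0.012,-0.045,0],[0,0,0.03],0.035],[[-0.02,-0.075,0],[0,0,0.05],0.035],[[-0.028,-0.105,0],[0,0,0.07],0.035],[[-0.034,-0.1275,0.001],[0,0,0.083],0.035]]}}

```text
time: 26.6
tool_pos: [0.5297, 0.0383, 0.2487]
tool_rot: [-3.141, 0.0, -2.935]
contact_force: [1.2, 0.2, -1.9]
opening: 0.0453
grip_force: 25.0
```

Call:
{"op": "arm_command", "data": {"moves": [[[-0.012,-0.028,0],[0,0,0.02],0.035],[[-0.027,-0.06,0],[0,0,0.05],0.035],[[-0.043,-0.095,0],[0,0,0.08],0.035],[[-0.055,-0.122,0],[0,0,0.1],0.035],[[-0.0605,-0.1354,0],[0,0,0.112],0.035]]}}

```text
time: 27.1
tool_pos: [0.6171, -0.0825, 0.2479]
tool_rot: [-3.141, -0.001, -3.048]
contact_force: [-1.3, 1.0, -1.0]
opening: 0.0456
grip_force: 25.0
```

Call:
{"op": "arm_command", "data": {"moves": [[[0,0,0],[0,0,0],0.035],[[0,0,0],[0,0,0],0.035],[[0,0,0],[0,0,0],0.035],[[0,0,0],[0,0,0],0.035],[[0,0,0],[0,0,0],0.035]]}}

```text
time: 27.6
tool_pos: [0.6163, -0.0795, 0.2486]
tool_rot: [-3.141, 0.0, -3.044]
contact_force: [0.8, -1.1, -1.6]
opening: 0.0457
grip_force: 25.0
```

```bash
python3 chk.py w7.png; python3 - <<'E'
from h import *
m=robot.camera_model('wrist'); s=robot.observe(); R=Ro.from_euler('xyz',s['tool_rot'])
for v in(236,238.5,241): print(v,R.inv().apply(toz(m,[(322,v)],s['tool_pos'][2]+.033)-s['tool_pos']))
E
```

```text
[(172, -94), (181, -31), (186, 20), (210, -81), (233, 41), (300, 49)]
226 [(247, 104), (267, 143), (310, 120), (335, 118), (378, 114), (394, 109)]
230 [(247, 162), (265, 131), (380, 122), (392, 101)]
234 [(248, 130), (262, 111), (383, 114), (390, 67)]
238 [(248, 119), (261, 129), (384, 96), (389, 85)]
242 [(250, 115), (255, 91), (261, 134), (383, 91)]
246 [(249, 118), (257, 66), (262, 136), (386, 129)]
250 [(251, 103), (262, 129), (383, 180)]
254 [(251, 127), (383, 164)]
258 [(252, 119), (262, 70), (383, 156)]
0.04573492637594922 24.985806047916412
at [ 0.6163 -0.0796  0.2485] [-3.141  0.    -3.044] t 27.65
[-0.0008, -0.0008, 0.1485] [-0.0, 0.0, 0.003] rows 3
236 [[ 0.04095957  0.00045928 -0.03301224]]
238.5 [[ 0.04000818  0.0004593  -0.03301195]]
241 [[ 0.03905279  0.00045933 -0.03301167]]
```

Call:
{"op": "arm_command", "data": {"moves": [[[-0.0026,-0.001,0.02],[0,0,0],0.035],[[-0.0026,-0.001,0.05],[0,0,0],0.035],[[-0.0026,-0.001,0.078],[0,0,0],0.035],[[-0.0026,-0.001,0.094],[0,0,0],0.035],[[-0.0026,-0.001,0.1],[0,0,0],0.035]]}}

```text
time: 28.15
tool_pos: [0.6181, -0.0805, 0.1462]
tool_rot: [3.14, -0.003, -3.045]
contact_force: [-0.6, 0.9, -1.9]
opening: 0.0459
grip_force: 25.0
```

Call:
{"op": "arm_command", "data": {"moves": [[[0,0,0],[0,0,0],0.035],[[0,0,0.001],[0,0,0],0.035],[[0,0,0.002],[0,0,0],0.035],[[0,0,0.003],[0,0,0],0.035],[[0,0,0.003],[0,0,0],0.035]]}}

```text
time: 28.65
tool_pos: [0.6193, -0.081, 0.1456]
tool_rot: [-3.141, 0.001, -3.045]
contact_force: [-0.2, 0.1, -1.9]
opening: 0.0459
grip_force: 25.0
```

Call:
{"op": "arm_command", "data": {"moves": [[[0,0,0.0005],[0,0,0],0.035],[[0,0,0.001],[0,0,0],0.035],[[0,0,0.001],[0,0,0],0.035],[[0,0,0.001],[0,0,0],0.035],[[0,0,0.001],[0,0,0],0.035]]}}

```text
time: 29.15
tool_pos: [0.6193, -0.081, 0.1442]
tool_rot: [-3.141, 0.0, -3.045]
contact_force: [0.8, 0.5, -0.3]
opening: 0.0457
grip_force: 25.0
```

Call:
{"op": "arm_command", "data": {"moves": [[[0,0,0.0005],[0,0,0],0.035],[[0,0,0.001],[0,0,0],0.035],[[0,0,0.001],[0,0,0],0.035],[[0,0,0.001],[0,0,0],0.035],[[0,0,0.001],[0,0,0],0.035]]}}

```text
time: 29.65
tool_pos: [0.6193, -0.081, 0.1442]
tool_rot: [-3.141, 0.001, -3.045]
contact_force: [-1.9, -0.3, 5.5]
opening: 0.0459
grip_force: 25.0
```

Call:
{"op": "arm_command", "data": {"moves": [[[0,0,0],[0,0,0],0.05],[[0,0,0],[0,0,0],0.06],[[0,0,0],[0,0,0],0.07],[[0,0,0],[0,0,0],0.08],[[0,0,0],[0,0,0],0.08]]}}

```text
time: 30.15
tool_pos: [0.6192, -0.081, 0.143]
tool_rot: [-3.142, -0.0, -3.045]
contact_force: [0.1, 0.5, 0.2]
opening: 0.0769
grip_force: 0.0
```

Call:
{"op": "arm_command", "data": {"moves": [[[0,0,-0.01],[0,0,0],0.08],[[0,0,-0.04],[0,0,0],0.08],[[0,0,-0.09],[0,0,0],0.0918],[[0,0,-0.14],[0,0,0],0.0918],[[0,0,-0.19],[0,0,0],0.0918]]}}

```text
time: 30.65
tool_pos: [0.6187, -0.0808, 0.3362]
tool_rot: [-3.141, 0.001, -3.045]
contact_force: [1.3, -0.3, 0.4]
opening: 0.0911
grip_force: 0.0
```

```bash
python3 -c "
from plan import *
go((.58,-.29,.33,3.6))"
```

```text
at [ 0.6187 -0.0808  0.3362] [-3.141e+00  1.000e-03 -3.045e+00] t 30.65
[0.0587, -0.2045, 0.0062] [-0.001, 0.001, -0.362] rows 5
```

Call:
{"op": "arm_command", "data": {"moves": [[[0.01,-0.035,0],[0,0,-0.07],0.0918],[[0.023,-0.08,0],[0,0,-0.14],0.0918],[[0.036,-0.125,0],[0,0,-0.22],0.0918],[[0.049,-0.17,0],[0,0,-0.3],0.0918],[[0.0587,-0.2045,0.004],[0,0,-0.362],0.0918]]}}

```text
time: 31.15
tool_pos: [0.5796, -0.2929, 0.3306]
tool_rot: [-3.139, 0.001, -2.682]
contact_force: [0.8, -0.5, -0.4]
opening: 0.0918
grip_force: 0.0
```

Call:
{"op": "arm_command", "data": {"moves": [[[0,0,0],[0,0,0],0.0918],[[0,0,0],[0,0,0],0.0918],[[0,0,0],[0,0,0],0.0918],[[0,0,0],[0,0,0],0.0918],[[0,0,0],[0,0,0],0.0918]]}}

```text
time: 31.65
tool_pos: [0.5808, -0.289, 0.3297]
tool_rot: [-3.141, 0.0, -2.682]
contact_force: [0.2, 0.3, 0.4]
opening: 0.0919
grip_force: 0.0
```

```bash
python3 - <<'E'
from cart import *
from plan import go
np.set_printoptions(precision=4,suppress=True)
im,m=grab('wrist','w8.png'); hsv=cv2.cvtColor(im,cv2.COLOR_RGB2HSV)
mk=cv2.inRange(hsv,(105,110,30),(125,255,255))
for c,st,l in blobs(mk,150):
    P=toz(m,np.argwhere(l)[:,::-1],.03)[:,:2]*1000; print(c,st[4],long(cv2.minAreaRect(P.astype(np.float32))))
print('cam',-np.array(m['R']).T@m['t'])
t,mt=grab('top','t8.png')
for z,b in((.176,(325,215,372,265)),): print(kraft(t,mt,b,z))
go()
print(robot.observe()['qpos'])
E
```

```text
cam [ 0.5132 -0.3222  0.4866]
((array([ 0.6137, -0.0788]), 86.45023345947266, 53.04854965209961, np.float64(0.06357241408863312)), 541)
at [ 0.5807 -0.2893  0.3295] [-3.141  0.    -2.682] t 31.75
[-0.5802  0.5435  0.9277 -0.      1.67   -2.6104]
```

View pics/w8.png

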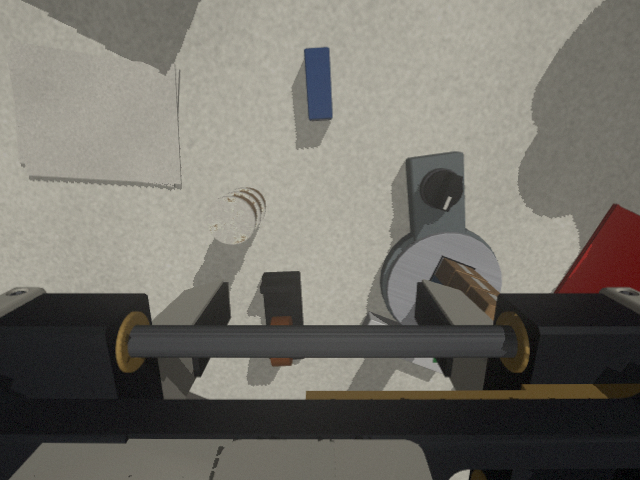

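The weight lies at (318,83). The tubs (240,215) and tape dispenser (281,315) are clear of it. Measuring it with a corrected mask.

```bash
python3 - <<'E'
from cart import *
from plan import go
np.set_printoptions(precision=4,suppress=True)
im=cv2.imread('pics/w8.png')[:,:,::-1]; m=robot.camera_model('wrist'); hsv=cv2.cvtColor(np.ascontiguousarray(im),cv2.COLOR_RGB2HSV); print(hsv[83,318],hsv[115,322])
mk=cv2.inRange(hsv,(100,90,20),(130,255,255)); mk[:, :280]=0; mk[:,350:]=0; mk[140:]=0
for c,st,l in blobs(mk,150):
    P=toz(m,np.argwhere(l)[:,::-1],.03)[:,:2]*1000; r=long(cv2.minAreaRect(P.astype(np.float32))); print(c,st,r)
    c,a=r[0],r[3]
    go((c[0],c[1],.1,np.pi+a),(c[0],c[1],.008,np.pi+a))
E
```

```text
[110 104 105] [110 101 101]
[318.0529  82.1629] [ 305   48   27   71 1608] (array([ 0.4594, -0.3548]), 77.03390502929688, 27.813751220703125, np.float64(0.5194121532066398))
at [ 0.5807 -0.2893  0.3295] [-3.141  0.    -2.682] t 31.75
[0.1378, -0.0049, 0.2295] [-0.0, 0.0, -0.06] rows 6
[0.0, -0.0, 0.092] [0.0, 0.0, 0.0] rows 2
```

Call:
{"op": "arm_command", "data": {"moves": [[[0.028,-0.001,0.035],[0,0,-0.012],0.075],[[0.055,-0.002,0.07],[0,0,-0.024],0.07],[[0.083,-0.003,0.105],[0,0,-0.036],0.065],[[0.11,-0.004,0.14],[0,0,-0.048],0.06],[[0.138,-0.005,0.17],[0,0,-0.06],0.06]]}}

```text
time: 32.25
tool_pos: [0.4578, -0.3553, 0.1578]
tool_rot: [3.141, -0.0, -2.622]
contact_force: [0.7, -0.5, 0.3]
opening: 0.0608
grip_force: 0.0
```

Call:
{"op": "arm_command", "data": {"moves": [[[0,0,0.035],[0,0,0],0.06],[[0,0,0.075],[0,0,0],0.06],[[0,0,0.115],[0,0,0],0.06],[[0,0,0.14],[0,0,0],0.06],[[0,0,0.15],[0,0,0],0.06]]}}

```text
time: 32.75
tool_pos: [0.4578, -0.3544, 0.0067]
tool_rot: [3.137, -0.001, -2.623]
contact_force: [0.0, 1.1, 0.9]
opening: 0.0599
grip_force: 0.0
```

Call:
{"op": "arm_command", "data": {"moves": [[[0,0,0],[0,0,0],0.05],[[0,0,0],[0,0,0],0.03],[[0,0,0],[0,0,0],0.02],[[0,0,0],[0,0,0],0.02],[[0,0,0],[0,0,0],0.02]], "squeeze": 25}}

```text
time: 33.25
tool_pos: [0.4593, -0.3561, 0.0105]
tool_rot: [-3.14, 0.001, -2.623]
contact_force: [0.1, 1.4, 5.9]
opening: 0.03
grip_force: 25.0
```

Call:
{"op": "arm_command", "data": {"moves": [[[0,0,0],[0,0,0],0.02],[[0,0,0],[0,0,0],0.02],[[0,0,0],[0,0,0],0.02],[[0,0,0],[0,0,0],0.02],[[0,0,0],[0,0,0],0.02]]}}

```text
time: 33.75
tool_pos: [0.4593, -0.3561, 0.0105]
tool_rot: [-3.14, 0.001, -2.623]
contact_force: [-0.5, 1.1, 6.2]
opening: 0.0301
grip_force: 25.0
```

Call:
{"op": "arm_command", "data": {"moves": [[[0,0,-0.03],[0,0,0],0.02],[[0,0,-0.075],[0,0,0],0.02],[[0,0,-0.125],[0,0,0],0.02],[[0,0,-0.175],[0,0,0],0.02],[[0,0,-0.22],[0,0,0],0.02]]}}

```text
time: 34.25
tool_pos: [0.4587, -0.3555, 0.2319]
tool_rot: [-3.14, 0.0, -2.623]
contact_force: [-0.0, -0.5, -1.3]
opening: 0.0298
grip_force: 25.0
```

Call:
{"op": "arm_command", "data": {"moves": [[[0,0,-0.03],[0,0,0],0.02],[[0,0,-0.045],[0,0,0],0.02],[[0,0,-0.05],[0,0,0],0.02],[[0,0,-0.05],[0,0,0],0.02],[[0,0,-0.05],[0,0,0],0.02]]}}

```text
time: 34.75
tool_pos: [0.4584, -0.3553, 0.2778]
tool_rot: [3.139, -0.001, -2.623]
contact_force: [-0.3, 0.5, -1.8]
opening: 0.03
grip_force: 25.0
```

```bash
python3 -c "
from plan import *
go((.54,-.22,.28,3.45),(.6173,-.0805,.28,3.238))"
```

```text
at [ 0.4584 -0.3553  0.2778] [ 3.139e+00 -1.000e-03 -2.623e+00] t 34.75
[-0.1379, 0.0771, -0.0021] [0.002, -0.001, 0.21] rows 4
[-0.116, 0.1095, 0.0] [0.0, -0.0, 0.212] rows 4
```

Call:
{"op": "arm_command", "data": {"moves": [[[-0.02,0.011,0],[0,0,0.03],0.02],[[-0.05,0.028,0],[0,0,0.075],0.02],[[-0.082,0.046,0],[0,0,0.125],0.02],[[-0.113,0.063,0],[0,0,0.17],0.02],[[-0.138,0.077,-0.002],[0,0,0.21],0.02]]}}

```text
time: 35.25
tool_pos: [0.5408, -0.2184, 0.2793]
tool_rot: [3.139, -0.002, -2.835]
contact_force: [0.3, -1.0, -1.2]
opening: 0.0296
grip_force: 25.0
```

Call:
{"op": "arm_command", "data": {"moves": [[[-0.025,0.024,0],[0,0,0.045],0.02],[[-0.055,0.052,0],[0,0,0.1],0.02],[[-0.085,0.08,0],[0,0,0.155],0.02],[[-0.107,0.101,0],[0,0,0.195],0.02],[[-0.116,0.1095,0],[0,0,0.212],0.02]]}}

```text
time: 35.75
tool_pos: [0.6185, -0.0777, 0.2791]
tool_rot: [3.14, -0.003, -3.044]
contact_force: [0.3, -0.2, -2.0]
opening: 0.0299
grip_force: 25.0
```

Call:
{"op": "arm_command", "data": {"moves": [[[0,0,0],[0,0,0],0.02],[[0,0,0],[0,0,0],0.02],[[0,0,0],[0,0,0],0.02],[[0,0,0],[0,0,0],0.02],[[0,0,0],[0,0,0],0.02]]}}

```text
time: 36.25
tool_pos: [0.6176, -0.0818, 0.2813]
tool_rot: [-3.141, 0.0, -3.047]
contact_force: [0.6, 0.1, -0.8]
opening: 0.03
grip_force: 25.0
```

```bash
python3 chk.py w9.png
```

```text
[(168, -57), (217, -29), (229, -80), (271, 33), (278, -27)]
226 [(254, 138), (259, 94), (289, 225), (294, 98), (355, 210), (388, 116)]
230 [(255, 126), (261, 79), (287, 214), (357, 187), (386, 79)]
234 [(257, 125), (262, 64), (286, 204), (358, 199), (384, 117)]
238 [(256, 125), (265, 80), (286, 222), (358, 206), (383, 130)]
242 [(258, 110), (267, 68), (268, 68), (286, 230), (358, 207), (381, 127)]
246 [(257, 127), (270, 71), (286, 225), (358, 193), (379, 116)]
250 [(259, 128), (274, 64), (286, 216), (358, 203), (377, 117)]
254 [(260, 130), (279, 68), (286, 220), (358, 191), (376, 127)]
258 [(261, 136), (287, 200), (358, 175), (374, 121)]
0.02942413831681447 24.998652935028076
at [ 0.6177 -0.0816  0.2813] [-3.141  0.    -3.046] t 36.3
[0.0004, 0.0014, 0.1813] [-0.0, 0.0, 0.001] rows 4
```

View pics/w9.png

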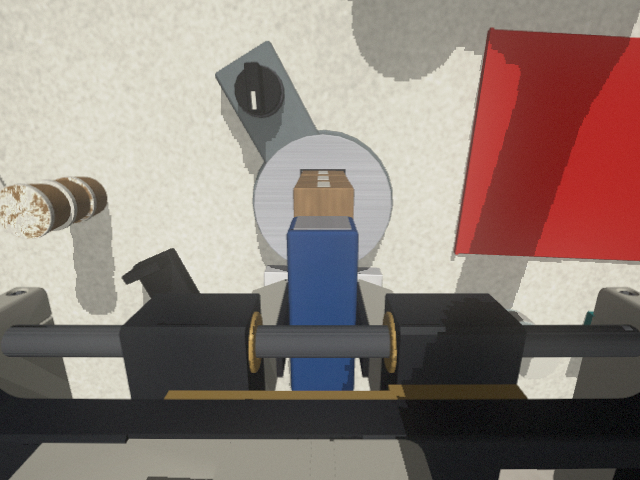

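The weight is held level, with its near top edge at v≈231. The column below is straight, and its top near edge is at about (293..353,187). Checking both numerically.

```bash
python3 - <<'E'
from h import *
np.set_printoptions(precision=4,suppress=True)
im=cv2.imread('pics/w9.png'); g=cv2.cvtColor(im,cv2.COLOR_BGR2GRAY).astype(float)
print([int(x) for x in g[160:240,302:312].mean(1)])
m=robot.camera_model('wrist'); s=robot.observe(); R=Ro.from_euler('xyz',s['tool_rot'])
for v,h in((229,.0195),(231,.0195),(217,-.0105)): print(v,R.inv().apply(toz(m,[(322,v)],s['tool_pos'][2]+h)-s['tool_pos']))
for v in(185,187,189): print(v,toz(m,[(293.5,v),(353.5,v)],.176))
for v in(190,200,210):
    r=np.abs(np.convolve(g[v],[1,1,0,-1,-1],'same')); print(v,[(u,int(r[u])) for u in range(280,370) if r[u]>40 and r[u]==r[u-3:u+4].max()])
E
```

```text
[184, 182, 182, 181, 185, 185, 187, 183, 186, 86, 84, 108, 110, 112, 126, 124, 109, 109, 113, 111, 113, 108, 107, 109, 112, 111, 112, 110, 139, 137, 133, 132, 133, 133, 134, 134, 135, 136, 136, 136, 136, 137, 137, 137, 137, 137, 137, 136, 136, 136, 136, 134, 134, 133, 132, 131, 126, 126, 126, 126, 126, 126, 127, 126, 126, 125, 125, 126, 153, 137, 80, 82, 90, 90, 89, 87, 86, 86, 86, 86]
229 [[ 0.0401  0.0005 -0.0195]]
231 [[ 0.0393  0.0005 -0.0195]]
217 [[0.0384 0.0004 0.0105]]
185 [[ 0.5781 -0.1063  0.176 ]
 [ 0.5739 -0.0619  0.176 ]]
187 [[ 0.5796 -0.1062  0.176 ]
 [ 0.5754 -0.0618  0.176 ]]
189 [[ 0.5811 -0.1061  0.176 ]
 [ 0.5768 -0.0616  0.176 ]]
190 [(292, 118), (354, 103)]
200 [(292, 101), (354, 105)]
210 [(293, 120), (353, 107)]
```

Weight centred in the hand, column top at about (.618,−.080). Lowering.

Call:
{"op": "arm_command", "data": {"moves": [[[0,0.0012,0.02],[0,0,0],0.02],[[0,0.0012,0.045],[0,0,0],0.02],[[0,0.0012,0.07],[0,0,0],0.02],[[0,0.0012,0.084],[0,0,0],0.02],[[0,0.0012,0.09],[0,0,0],0.02]]}}

```text
time: 36.8
tool_pos: [0.6169, -0.0799, 0.1895]
tool_rot: [3.141, -0.003, -3.046]
contact_force: [-0.4, -0.2, -2.4]
opening: 0.0298
grip_force: 25.0
```

Call:
{"op": "arm_command", "data": {"moves": [[[0,0,0],[0,0,0],0.02],[[0,0,0.0005],[0,0,0],0.02],[[0,0,0.001],[0,0,0],0.02],[[0,0,0.0015],[0,0,0],0.02],[[0,0,0.0015],[0,0,0],0.02]]}}

```text
time: 37.3
tool_pos: [0.6179, -0.0798, 0.1902]
tool_rot: [-3.141, 0.001, -3.045]
contact_force: [0.2, -0.8, -2.6]
opening: 0.0296
grip_force: 25.0
```

Call:
{"op": "arm_command", "data": {"moves": [[[0,0,0.0005],[0,0,0],0.02],[[0,0,0.001],[0,0,0],0.02],[[0,0,0.001],[0,0,0],0.02],[[0,0,0.001],[0,0,0],0.02],[[0,0,0.001],[0,0,0],0.02]]}}

```text
time: 37.8
tool_pos: [0.6178, -0.0797, 0.1887]
tool_rot: [-3.141, 0.0, -3.045]
contact_force: [-1.0, -0.9, -2.0]
opening: 0.0298
grip_force: 25.0
```

Call:
{"op": "arm_command", "data": {"moves": [[[0,0,0.0005],[0,0,0],0.02],[[0,0,0.001],[0,0,0],0.02],[[0,0,0.001],[0,0,0],0.02],[[0,0,0.001],[0,0,0],0.02],[[0,0,0.001],[0,0,0],0.02]]}}

```text
time: 38.3
tool_pos: [0.6178, -0.0797, 0.1877]
tool_rot: [-3.141, 0.0, -3.045]
contact_force: [-0.3, 1.0, -1.2]
opening: 0.03
grip_force: 25.0
```

Call:
{"op": "arm_command", "data": {"moves": [[[0,0,0.0005],[0,0,0],0.02],[[0,0,0.0007],[0,0,0],0.02],[[0,0,0.0007],[0,0,0],0.02],[[0,0,0.0007],[0,0,0],0.02],[[0,0,0.0007],[0,0,0],0.02]]}}

```text
time: 38.8
tool_pos: [0.6178, -0.0797, 0.187]
tool_rot: [-3.141, 0.0, -3.045]
contact_force: [-0.7, -0.4, -2.4]
opening: 0.0297
grip_force: 25.0
```

Call:
{"op": "arm_command", "data": {"moves": [[[0,0,0.0005],[0,0,0],0.02],[[0,0,0.001],[0,0,0],0.02],[[0,0,0.001],[0,0,0],0.02],[[0,0,0.001],[0,0,0],0.02],[[0,0,0.001],[0,0,0],0.02]]}}

```text
time: 39.3
tool_pos: [0.6179, -0.0798, 0.1865]
tool_rot: [-3.141, 0.001, -3.045]
contact_force: [-1.3, 0.1, 5.1]
opening: 0.0301
grip_force: 25.0
```

Call:
{"op": "arm_command", "data": {"moves": [[[0,0,0.0005],[0,0,0],0.02],[[0,0,0.0005],[0,0,0],0.02],[[0,0,0.0005],[0,0,0],0.02],[[0,0,0.0005],[0,0,0],0.02],[[0,0,0.0005],[0,0,0],0.02]]}}

```text
time: 39.8
tool_pos: [0.618, -0.0798, 0.1865]
tool_rot: [-3.141, 0.001, -3.045]
contact_force: [-2.3, 0.8, 7.8]
opening: 0.0298
grip_force: 25.0
```

Call:
{"op": "arm_command", "data": {"moves": [[[0,0,0],[0,0,0],0.035],[[0,0,0],[0,0,0],0.045],[[0,0,0],[0,0,0],0.055],[[0,0,0],[0,0,0],0.06],[[0,0,0],[0,0,0],0.06]]}}

```text
time: 40.3
tool_pos: [0.6178, -0.0797, 0.1853]
tool_rot: [3.142, -0.0, -3.045]
contact_force: [-0.5, 0.5, 0.7]
opening: 0.0589
grip_force: 0.0
```

Call:
{"op": "arm_command", "data": {"moves": [[[0,0,-0.01],[0,0,0],0.06],[[0,0,-0.03],[0,0,0],0.06],[[0,0,-0.06],[0,0,0],0.06],[[0,0,-0.09],[0,0,0],0.06],[[0,0,-0.11],[0,0,0],0.06]]}}

```text
time: 40.8
tool_pos: [0.6183, -0.0798, 0.2989]
tool_rot: [-3.14, 0.004, -3.045]
contact_force: [0.3, 0.1, 0.4]
opening: 0.06
grip_force: 0.0
```

```bash
python3 -c "
from plan import *
go((.4998,-.1597,.29,3.278),(.4998,-.1597,.1,3.278))"
```

```text
at [ 0.6183 -0.0798  0.2989] [-3.14   0.004 -3.045] t 40.8
[0.1256, -0.0681, 0.0085] [-0.001, 0.003, -0.04] rows 3
[0.0, -0.0, 0.19] [0.0, 0.0, 0.0] rows 4
```

Call:
{"op": "arm_command", "data": {"moves": [[[0.025,-0.014,0],[0,0,-0.008],0.05],[[0.055,-0.03,0],[0,0,-0.017],0.05],[[0.085,-0.046,0],[0,0,-0.027],0.05],[[0.11,-0.06,0],[0,0,-0.035],0.05],[[0.125,-0.068,0],[0,0,-0.04],0.05]]}}

```text
time: 41.3
tool_pos: [0.4984, -0.1604, 0.2967]
tool_rot: [-3.141, 0.001, -3.006]
contact_force: [-0.6, -0.2, -0.3]
opening: 0.0504
grip_force: 0.0
```

Call:
{"op": "arm_command", "data": {"moves": [[[0,0,0],[0,0,0],0.05],[[0,0,0],[0,0,0],0.05],[[0,0,0],[0,0,0],0.05],[[0,0,0.02],[0,0,0],0.05],[[0,0,0.05],[0,0,0],0.05]]}}

```text
time: 41.8
tool_pos: [0.5016, -0.1593, 0.2464]
tool_rot: [-3.139, 0.004, -3.004]
contact_force: [0.3, -0.4, -0.9]
opening: 0.0503
grip_force: 0.0
```

```bash
python3 - <<'E'
from cart import *
from plan import go
t,m=grab('top'); s,ms=grab('scene')
u,v=map(int,proj(m,(.618,-.08,.19))[0]); a=cv2.resize(t[v-55:v+45,u-50:u+50],(400,400),interpolation=cv2.INTER_CUBIC)
print('top',u,v); u,v=map(int,proj(ms,(.618,-.08,.12))[0]); b=cv2.resize(s[v-60:v+60,u-60:u+60],(400,400),interpolation=cv2.INTER_CUBIC); print('scene',u,v)
cv2.imwrite('pics/c10.png',np.hstack([a,b])[:,:,::-1])
go((.4998,-.1597,.057,3.278)); print(robot.observe()['qpos'])
E
```

```text
top 348 234
scene 290 256
at [ 0.4987 -0.1579  0.242 ] [ 3.137 -0.006 -3.004] t 41.9
[-0.002, -0.0027, 0.185] [0.004, -0.006, 0.001] rows 4
[-4.53338951e-01  3.31150351e-01  1.49675940e+00  1.10512305e-04
  1.32114984e+00 -2.16138840e+00]
```

View pics/c10.png

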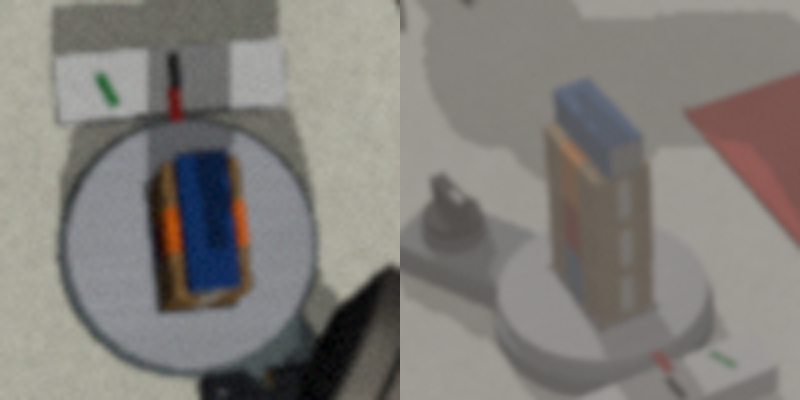

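The column is square, the weight is centred on top, and the pointer is on the black line. Now gripping the knob.

Call:
{"op": "arm_command", "data": {"moves": [[[0,0,0.04],[0,0,0],0.05],[[0,0,0.085],[0,0,0],0.05],[[0,0,0.13],[0,0,0],0.05],[[0,0,0.165],[0,0,0],0.05],[[0,0,0.188],[0,0,0],0.05]]}}

```text
time: 42.4
tool_pos: [0.5001, -0.1589, 0.0559]
tool_rot: [3.141, -0.002, -3.005]
contact_force: [-0.2, 0.3, -1.0]
opening: 0.0501
grip_force: 0.0
```

Call:
{"op": "arm_command", "data": {"moves": [[[0,0,0],[0,0,0],0.05],[[0,0,0],[0,0,0],0.03],[[0,0,0],[0,0,0],0.02],[[0,0,0],[0,0,0],0.005],[[0,0,0],[0,0,0],0.005]], "squeeze": 20}}

```text
time: 42.9
tool_pos: [0.5006, -0.1597, 0.0587]
tool_rot: [-3.14, 0.002, -3.005]
contact_force: [0.3, -0.4, 0.0]
opening: 0.0225
grip_force: 0.0
```

Call:
{"op": "arm_command", "data": {"moves": [[[0,0,0],[0,0,0],0.005],[[0,0,0],[0,0,0],0.005],[[0,0,0],[0,0,0],0.005],[[0,0,0],[0,0,0],0.005],[[0,0,0],[0,0,0],0.005]]}}

```text
time: 43.4
tool_pos: [0.5004, -0.1601, 0.0583]
tool_rot: [-3.14, 0.001, -3.006]
contact_force: [-0.6, -3.5, 5.9]
opening: 0.0141
grip_force: 20.0
```

Call:
{"op": "arm_command", "data": {"moves": [[[0,0,0],[0,0,-0.03],0.005],[[0,0,0],[0,0,-0.09],0.005],[[0,0,0],[0,0,-0.17],0.005],[[0,0,0],[0,0,-0.25],0.005],[[0,0,0],[0,0,-0.33],0.005]]}}

```text
time: 43.9
tool_pos: [0.5004, -0.1602, 0.0583]
tool_rot: [-3.14, 0.001, -2.672]
contact_force: [-0.3, -4.0, 5.1]
opening: 0.0138
grip_force: 20.0
```

Call:
{"op": "arm_command", "data": {"moves": [[[0,0,0],[0,0,-0.08],0.005],[[0,0,0],[0,0,-0.16],0.005],[[0,0,0],[0,0,-0.24],0.005],[[0,0,0],[0,0,-0.32],0.005],[[0,0,0],[0,0,-0.39],0.005]]}}

```text
time: 44.4
tool_pos: [0.5005, -0.1604, 0.0583]
tool_rot: [-3.139, -0.0, -2.283]
contact_force: [-0.1, -4.8, 5.0]
opening: 0.0138
grip_force: 20.0
```

Call:
{"op": "arm_command", "data": {"moves": [[[0,0,0],[0,0,-0.07],0.005],[[0,0,0],[0,0,-0.13],0.005],[[0,0,0],[0,0,-0.17],0.005],[[0,0,0],[0,0,-0.2],0.005],[[0,0,0],[0,0,-0.2],0.005]]}}

```text
time: 44.9
tool_pos: [0.5007, -0.1605, 0.0583]
tool_rot: [-3.139, -0.001, -2.085]
contact_force: [0.1, -4.7, 4.6]
opening: 0.0139
grip_force: 20.0
```

```bash
cat > fin.py <<'E'
from cart import *
from plan import go
np.set_printoptions(precision=4,suppress=True)
t,m=grab('top'); hsv=cv2.cvtColor(t,cv2.COLOR_RGB2HSV)
red=(cv2.inRange(hsv,(0,120,70),(8,255,255))|cv2.inRange(hsv,(172,120,70),(180,255,255))); red[:, :305]=0; red[:180]=0;red[225:]=0;red[:,400:]=0
for c,st,l in blobs(red,5): C,d,a,b,P=pca(m,l,.033); print('ptr',c,st[4],C,C+d*a,C+d*b, np.arctan2(*(C-[.6179,-.0809])[::-1]))
u,v=map(int,proj(m,(.618,-.08,.19))[0]); a=cv2.resize(t[v-55:v+45,u-50:u+50],(400,400),interpolation=cv2.INTER_CUBIC)
s,ms=grab('scene');u,v=map(int,proj(ms,(.618,-.08,.12))[0]); b=cv2.resize(s[v-60:v+60,u-60:u+60],(400,400),interpolation=cv2.INTER_CUBIC)
cv2.imwrite('pics/fin.png',np.hstack([a,b])[:,:,::-1]); go(); print(robot.observe()['qpos'])
E
python3 fin.py
```

```text
ptr [330.9545 207.7273] 22 [ 0.7003 -0.0478] [ 0.7096 -0.0443] [ 0.692  -0.0509] 0.38234614086439234
at [ 0.5007 -0.1605  0.0583] [-3.139 -0.001 -2.086] t 45.0
[-0.4555  0.5391  1.7348 -0.0012  0.8649 -3.0812]
```

Now turned 0.92 rad, with the wrist joint near its limit. The pointer is about 0.07 rad short of green, so I'll release, flip the gripper half a turn, and finish the last ~0.2 rad.

Call:
{"op": "arm_command", "data": {"moves": [[[0,0,0],[0,0,0],0.03],[[0,0,0],[0,0,0],0.05],[[0,0,0],[0,0,0],0.05],[[0,0,0],[0,0,0],0.05],[[0,0,0],[0,0,0],0.05]]}}

```text
time: 45.5
tool_pos: [0.4998, -0.1592, 0.0573]
tool_rot: [3.141, 0.0, -2.085]
contact_force: [0.3, 0.2, -0.1]
opening: 0.0478
grip_force: 0.0
```

Call:
{"op": "arm_command", "data": {"moves": [[[0,0,-0.03],[0,0,0],0.05],[[0,0,-0.075],[0,0,0],0.05],[[0,0,-0.125],[0,0,0],0.05],[[0,0,-0.175],[0,0,0],0.05],[[0,0,-0.22],[0,0,0],0.05]]}}

```text
time: 46.0
tool_pos: [0.4997, -0.1592, 0.2801]
tool_rot: [-3.14, 0.0, -2.085]
contact_force: [1.1, 0.1, 0.4]
opening: 0.0499
grip_force: 0.0
```

Call:
{"op": "arm_command", "data": {"moves": [[[0,0,-0.02],[0,0,0.13],0.05],[[0,0,-0.02],[0,0,0.27],0.05],[[0,0,-0.02],[0,0,0.41],0.05],[[0,0,-0.02],[0,0,0.55],0.05],[[0,0,-0.02],[0,0,0.69],0.05]]}}

```text
time: 46.5
tool_pos: [0.4998, -0.1592, 0.2974]
tool_rot: [3.141, -0.0, -2.781]
contact_force: [0.0, -0.3, -0.1]
opening: 0.0503
grip_force: 0.0
```

Call:
{"op": "arm_command", "data": {"moves": [[[0,0,0],[0,0,0.14],0.05],[[0,0,0],[0,0,0.28],0.05],[[0,0,0],[0,0,0.42],0.05],[[0,0,0],[0,0,0.56],0.05],[[0,0,0],[0,0,0.7],0.05]]}}

```text
time: 47.0
tool_pos: [0.4998, -0.1593, 0.2974]
tool_rot: [3.142, -0.0, 2.802]
contact_force: [-0.4, 0.6, 0.3]
opening: 0.0501
grip_force: 0.0
```

Call:
{"op": "arm_command", "data": {"moves": [[[0,0,0],[0,0,0.14],0.05],[[0,0,0],[0,0,0.28],0.05],[[0,0,0],[0,0,0.42],0.05],[[0,0,0],[0,0,0.56],0.05],[[0,0,0],[0,0,0.7],0.05]]}}

```text
time: 47.5
tool_pos: [0.4998, -0.1593, 0.2974]
tool_rot: [-3.141, -0.0, 2.102]
contact_force: [0.5, 0.5, 0.2]
opening: 0.0502
grip_force: 0.0
```

Call:
{"op": "arm_command", "data": {"moves": [[[0,0,0],[0,0,0.14],0.05],[[0,0,0],[0,0,0.28],0.05],[[0,0,0],[0,0,0.42],0.05],[[0,0,0],[0,0,0.56],0.05],[[0,0,0],[0,0,0.7],0.05]]}}

```text
time: 48.0
tool_pos: [0.4998, -0.1593, 0.2973]
tool_rot: [-3.141, -0.0, 1.402]
contact_force: [0.4, -0.2, 0.5]
opening: 0.0501
grip_force: 0.0
```

Call:
{"op": "arm_command", "data": {"moves": [[[0,0,0],[0,0,0.14],0.05],[[0,0,0],[0,0,0.28],0.05],[[0,0,0],[0,0,0.35],0.05],[[0,0,0],[0,0,0.35],0.05],[[0,0,0],[0,0,0.35],0.05]]}}

```text
time: 48.5
tool_pos: [0.4998, -0.1593, 0.2974]
tool_rot: [-3.141, 0.0, 1.06]
contact_force: [0.0, -0.2, 0.9]
opening: 0.0502
grip_force: 0.0
```

```bash
python3 - <<'E'
from turn import *
from plan import go
np.set_printoptions(precision=4,suppress=True)
im,m=grab('wrist','w11.png'); go((.5002,-.1600,.0575,4.198-np.pi)); print(robot.observe()['qpos'])
E
```

```text
at [ 0.4998 -0.1594  0.2975] [-3.141  0.     1.06 ] t 48.55
[-0.0004, 0.0007, 0.24] [-0.0, 0.0, 0.003] rows 5
[-0.4547  0.2962  1.3943 -0.0001  1.4512  0.0564]
```

View pics/w11.png

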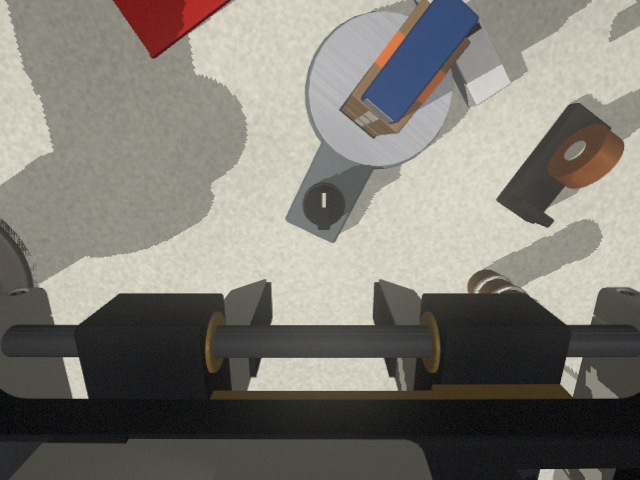

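Column and weight are intact at (415,65), and the knob at (324,203) is in line with its white line pointing straight up the picture. Descending to turn the remainder.

Call:
{"op": "arm_command", "data": {"moves": [[[0,0,0.045],[0,0,0],0.05],[[0,0,0.095],[0,0,0],0.05],[[0,0,0.145],[0,0,0],0.05],[[0,0,0.19],[0,0,0],0.05],[[0,0.0005,0.22],[0,0,0],0.05]]}}

```text
time: 49.05
tool_pos: [0.4988, -0.1589, 0.0745]
tool_rot: [-3.138, 0.0, 1.059]
contact_force: [0.4, 0.1, 0.0]
opening: 0.0498
grip_force: 0.0
```

Call:
{"op": "arm_command", "data": {"moves": [[[0,0,0.01],[0,0,0],0.05],[[0,0,0.02],[0,0,0],0.04],[[0,0,0.02],[0,0,0],0.025],[[0,0,0.02],[0,0,0],0.005],[[0,0,0.02],[0,0,0],0.005]]}}

```text
time: 49.55
tool_pos: [0.5013, -0.1601, 0.059]
tool_rot: [3.139, -0.0, 1.058]
contact_force: [0.1, -0.3, 0.0]
opening: 0.0228
grip_force: 0.0
```

Call:
{"op": "arm_command", "data": {"moves": [[[0,0,0],[0,0,0],0.005],[[0,0,0],[0,0,0],0.005],[[0,0,0],[0,0,0],0.005],[[0,0,0],[0,0,0],0.005],[[0,0,0],[0,0,0],0.005]]}}

```text
time: 50.05
tool_pos: [0.501, -0.16, 0.0586]
tool_rot: [3.139, -0.0, 1.058]
contact_force: [0.2, -0.2, 6.9]
opening: 0.0142
grip_force: 20.0
```

Call:
{"op": "arm_command", "data": {"moves": [[[0,0,0],[0,0,-0.04],0.005],[[0,0,0],[0,0,-0.1],0.005],[[0,0,0],[0,0,-0.16],0.005],[[0,0,0],[0,0,-0.2],0.005],[[0,0,0],[0,0,-0.2],0.005]]}}

```text
time: 50.55
tool_pos: [0.501, -0.16, 0.0586]
tool_rot: [3.139, 0.0, 1.259]
contact_force: [-0.8, 1.2, 6.1]
opening: 0.0139
grip_force: 20.0
```

Call:
{"op": "arm_command", "data": {"moves": [[[0,0,0],[0,0,0],0.03],[[0,0,0],[0,0,0],0.05],[[0,0,0],[0,0,0],0.05],[[0,0,0],[0,0,0],0.05],[[0,0,0],[0,0,0],0.05]]}}

```text
time: 51.05
tool_pos: [0.5003, -0.1597, 0.0574]
tool_rot: [-3.141, 0.0, 1.258]
contact_force: [0.4, 0.1, 0.5]
opening: 0.0476
grip_force: 0.0
```

Call:
{"op": "arm_command", "data": {"moves": [[[0,0,-0.03],[0,0,0],0.05],[[0,0,-0.075],[0,0,0],0.05],[[0,0,-0.125],[0,0,0],0.05],[[0,0,-0.175],[0,0,0],0.05],[[0,0,-0.22],[0,0,0],0.05]]}}

```text
time: 51.55
tool_pos: [0.5002, -0.1596, 0.2802]
tool_rot: [3.14, 0.0, 1.258]
contact_force: [1.9, -0.3, -0.9]
opening: 0.05
grip_force: 0.0
```

Call:
{"op": "arm_command", "data": {"moves": [[[-0.03,0,0],[0,0,0],0.05],[[-0.065,0,0],[0,0,0],0.05],[[-0.09,0,0],[0,0,0],0.05],[[-0.1,0,0],[0,0,0],0.05],[[-0.1,0,0],[0,0,0],0.05]]}}

```text
time: 52.05
tool_pos: [0.4692, -0.2555, 0.2772]
tool_rot: [-3.141, -0.0, 1.256]
contact_force: [-0.3, 0.2, 0.0]
opening: 0.0499
grip_force: 0.0
```

```bash
python3 - <<'E'
from fin import *
im,m=grab('wrist','w12.png'); np.save('w12.npy',im); import pickle; pickle.dump(m,open('w12.pkl','wb'))
hsv=cv2.cvtColor(im,cv2.COLOR_RGB2HSV)
for n,z,mk in(('red',.033,(cv2.inRange(hsv,(0,120,60),(8,255,255))|cv2.inRange(hsv,(172,120,60),(180,255,255)))),('green',.028,cv2.inRange(hsv,(40,60,30),(90,255,255)))):
    for c,st,l in blobs(mk):
        C,d,a,b,P=pca(m,l,z)
        if np.linalg.norm(C-[.6179,-.0809])<.14: print(n,c,st[4],C+d*a,C+d*b)
cv2.imwrite('pics/fin2.png',cv2.resize(np.hstack([cv2.imread('pics/fin.png')]),None,fx=1,fy=1))
E
```

```text
ptr [328.72 208.56] 25 [ 0.6982 -0.042 ] [ 0.7076 -0.038 ] [ 0.6894 -0.0456] 0.4515012581729226
at [ 0.4697 -0.254   0.2774] [-3.141 -0.001  1.258] t 52.15
[-0.6396  0.3248  1.4082  0.0005  1.4091 -0.3267]
```

View pics/fin.png

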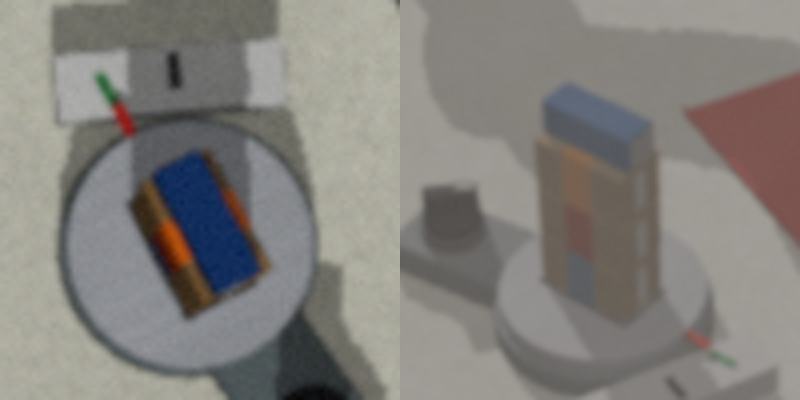

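The red pointer (118,108) continues straight into the green line (104,82). The column is square with the weight centred on top, and the robot is clear. Handing in.

```bash
python3 -c "
from cell import robot
print(robot.hand_in())"
```

```text
the job is handed in; nothing more can be done
None
```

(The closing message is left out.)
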